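Fetch the egg candler from behind the row on the shelf board

ROBOT

A 7-joint arm with a two-finger parallel gripper is mounted at the origin on the work surface. World frame = base frame: x ahead of the robot, y to its left, z up, the work surface at z = 0. Lengths are in mm, angles in degrees, forces in N, time in s.
With the tool pointing down it reaches from about 425 to 975 mm from the base axis. Payload 16.7 kg.
Tool frame: the origin (TCP) lies midway between the tips of the shut fingers; the grasp point (between the pads) lies 19 mm behind it; z points along the fingers, y is the line along which they close (so a half turn about z gives the same grasp; the last joint's range is limited). The gripper opens to 85 mm and grips with 20 to 120 N. Pads are 22 mm wide; open, the fingers measure 114 mm over their backs; the gripper's body (76 mm by 85 mm) begins 54 mm behind the grasp point. The pads swing forward as they close: fully open they stand 13 mm farther back than shut.
Start: joints at [60.705, 24.414, 4.234, 92.017, -1.954, 63.644, -3.845], TCP at [238.889, -631.275, 231.302] pointing down, gripper open.
Joint ranges: [-163.25, 163.25], [-28.42, 122.38], [-70.27, 78.77], [12.13, 141.07], [-58.53, 238.53], [9.26, 117.41], [-156.51, 156.51]. Speed limits (degrees/s): [108.29, 108.29, 136.94, 136.94, 172.46, 172.46, 172.46].

INTERFACE

Orientations are given as [roll, pitch, yaw] about the fixed x, y, z axes, in that order (R = Rz(yaw) Ry(pitch) Rx(roll)).
In Python, from station import env gives the robot as it stands.
- The arm moves only by the tool drive_tool, never from a script. Its argument "commands" is a list of rows, each an object with "twist": the turn, a rotation vector about the tool's x, y, z in degrees, a list of three; "travel": the shift along the tool's x, y, z in m, a list of three; "fingers": the closure, from 0 (fully open) to 1 (shut). In form: [{"twist": [ax, ay, az], "travel": [x, y, z], "fingers": fingers}, ...]. A call has 1 to 12 rows; each row is the pose to reach, as a shift and turn from the pose commanded when the call began, along the tool's axes at that moment; what a row does not reach only later rows make up. A row lasts 1/10 s, in which the tool goes at most 50 mm and 8.59 degrees, less where a joint would pass 70% of its speed; a pose out of reach is approached as far as the arm can. A call with a gripper value outside its range is refused whole. The fingers move at their own pace and stop on an object; the grip force is fixed at half the most. Time passes only in rows, so rows that repeat a pose let the fingers close. It gives the time, the measured TCP pose, the force, the opening and the grip force at its end, in the units of the state.
- env.state(): the state, without advancing time (a new reading comes with each control period).
- env.grab_frame(name): name is "scene" or "top"; returns the picture (420x560x3 uint8, red, green, blue); there is no depth.
- env.get_calibration(name): a dict with "fx", "fy", "cx", "cy" (pixels), "k1" (the pictures are not rectified: a ray, as slopes to the right and down, at radius r is drawn at 1 + k1 r^2 times it, then the intrinsics apply), "R" (3x3) and "t" (3): a world point X has camera coordinates R X + t. Camera axes: x right, y down, z forward; pixel columns grow to the right and rows downward; lengths in mm; the calibration is good to about 2 mm. A picture is of the moment at which its call begins. get_calibration takes no time and is no camera call.
- env.hand_in(): hands the job in; it is judged then, once.
The state is a dict: "time_s": time; "qpos": joint angles; "joint_vel": joint speeds; "joint_efforts": joint torques, N m; "position": TCP position; "tcp_rot": TCP orientation; "contact_force": force on the tool from outside, world axes, zero at the start; "moment": the same for the moment, N m; "width": opening from 0.0 (shut) to 1.0 (fully open); "gripper_force": force on a finger pad.
Only numpy, scipy, OpenCV 4.12 (cv2) and the standard library are available. Lean on these libraries where they do the work, as an engineer would, in place of code of your own. Each camera call takes 0.05 s, during which the arm holds its last target. There are 200 camera calls.

TASK

On the hatchery bench, the egg candler lies on the shelf board behind a row of three things: the bottle, the gauge and the tin. Stand all three in the empty wooden tray, then lay the candler flat and centred on its wooden rest, lengthwise between the two end cheeks (either way round), and only then put the three back upright, each where it stood at the start and the gauge square to the board again. Knock nothing over and leave the egg cup and the bobbin on the board where they are.

Things in the scene. Friction and masses are not known exactly. Their poses are not given: they have to be found in the camera images.
- bottle_c (a point): Small amber glass bottle with a white cap, standing upright: round body 48 mm in diameter up to 60 mm height, narrowing above to a cap 28 mm in diameter; 95 mm tall in all; about 0.12 kg. The point is on its axis half-way up (47.5 mm above its underside); z up.
- gauge_c (a point): Thermo-hygrometer gauge: dark wooden upright block 48 x 48 mm in plan, 72 mm tall, with a round white dial on its -x face; about 0.15 kg. The point is its centre, 36 mm above its underside; z up; x and y are square to its sides. It starts square to the shelf board to within about 0.06 rad.
- tin_c (a point): Round bare-metal tin with a lid, standing upright: 53 mm in diameter (lid 55 mm, the top 15 mm), 60 mm tall; about 0.14 kg. The point is on its axis half-way up (30 mm above its underside); z up.
- candler_c (a point): Egg candler, a grey hand lamp lying flat: 130 mm long along its y axis (from -65 to +65 mm), 34 mm wide (x; the round lens end at +y is 36 mm), 36 mm high; about 0.16 kg. The point is at half its length, 18 mm above its underside; z up. It starts parallel to the long side of the shelf board to within about 0.05 rad.
- rack: Fixed shelf board 180 (x) by 280 mm (y), standing surface 18 mm above the bench; low edge strips rise 8 mm above it along the short edges, 16 mm along the far (+x) edge. Origin: centre of underside. The three stand in a row, in any order, at x about -46, y about -90, 0, +90 mm; the candler lies behind at x about +12 mm, too close for fingers to fit between it and the row.
- tray: Empty wooden tray, fixed: 300 mm (x) by 160 mm (y) outside, 280 by 140 mm inside, floor 8 mm above the bench, rim 22 mm above the bench. Origin: centre of its underside; x along its long side. It may lie to the left or to the right of the shelf board.
- rest: Wooden rest for the candler, fixed: a board 172 mm (x) by 70 mm (y), its surface 10 mm above the bench, with an upright cheek 10 mm thick and 32 mm above the bench across each x end (152 mm between the cheeks); its long sides are open. Origin: centre of its underside. The candler belongs centred on it, its length along x, either way round.
- eggcup_c (a point): White egg cup, 40 mm in diameter and 38 mm tall, standing on the shelf board behind the row beside one end of the candler; to be left alone. The point is on its axis half-way up.
- bobbin_c (a point): Small wooden bobbin, 34 mm in diameter and 30 mm tall, standing on the shelf board behind the row beside the other end of the candler; to be left alone. The point is on its axis half-way up.
There are look-alikes about, which are no part of the job. Leave any blue look-alike of the part that bears tin_c alone.

How it is judged:
By the outcome, as a careful person would: the job done as asked, in the order asked, and still so for the second after the job is handed in, with the robot touching nothing.
It also fails if it takes over 131 s, if anything falls off the work surface, if the arm or the gripper's body presses on something with over 40 N, if the wrist force passes 120 N, or if a joint passes its speed limit or range.

## Working session

There is one attempt and no reset: what is moved stays moved. The work goes in short steps, Python scripts to look and compute and a tool call to move; the robot and the scene stay as the last step left them, time stands still between calls to the robot, and variables do not carry over. Pictures are saved under pics/ and viewed, at most 14 in all, crops included, and the job is handed in when it is done.

Besides the shell and the picture viewer there is one more tool, called after "Emit:" as a command line: name --argument value ..., lists and objects as JSON in quotes. drive_tool: Moves the arm, as the interface text tells. Its arguments: {"type":"object","properties":{"commands":{"type":"array"}},"required":["commands"]}

```bash
ls; mkdir -p pics; python3 - <<'E'
from station import env
import cv2
for n in ("scene","top"):
    im=env.grab_frame(n); cv2.imwrite(f"pics/{n}0.png",im[:,:,::-1])
    print(n,env.get_calibration(n))
print(env.state())
E
```

```text
pics
scene {'fx': 485.85170529407264, 'fy': 485.85170529407264, 'cx': 276.55096020069027, 'cy': 202.73025251255103, 'k1': -0.05136983950588678, 'R': array([[ 0.38060864,  0.92469664,  0.00855517],
       [ 0.53696184, -0.21346459, -0.81615247],
       [-0.75286722,  0.31522849, -0.57777327]]), 't': array([-226.66685549, -242.03460594, 1507.69511734])}
top {'fx': 469.29165704080594, 'fy': 469.29165704080594, 'cx': 284.35380293566726, 'cy': 209.44809976722348, 'k1': -0.06812487921360776, 'R': array([[-0.00674828, -0.99994112,  0.00849839],
       [-0.99483463,  0.00585254, -0.1013401 ],
       [ 0.10128439, -0.00913836, -0.99481554]]), 't': array([   2.3825785 ,  545.54460217, 1044.33355592])}
{'time_s': 0.1, 'qpos': array([60.70726467, 24.44715774,  4.23187244, 92.04780899, -1.95261406,
       63.64333612, -3.84397488]), 'joint_vel': array([ 0.05532966, -0.09646214,  0.04526214, -0.09443243,  0.12758463,
        0.02683654, -0.092937  ]), 'joint_efforts': array([ 7.26469807e-03, -9.51540971e+01,  3.77089396e+00, -4.64410043e+01,
        1.97176676e-02,  6.46635977e-03, -1.21258071e-05]), 'position': array([ 238.73149741, -630.98724962,  230.67404073]), 'tcp_rot': array([-1.79934113e+02,  5.92064025e-03,  2.07259395e+01]), 'contact_force': array([-0.22167746, -0.55711493, -0.48474564]), 'moment': array([-0.02260531, -0.05844071,  0.02576398]), 'gripper_force': 0.0, 'width': 0.999795168365348}
```

View pics/scene0.png

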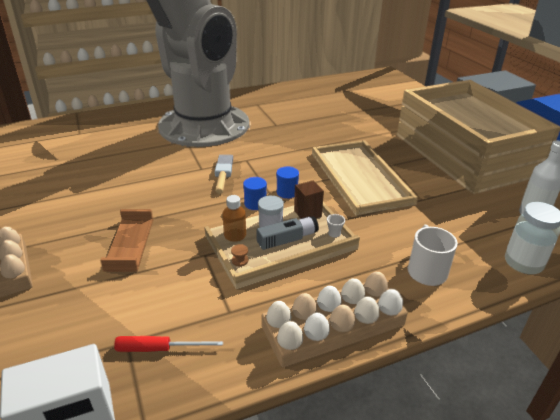

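View pics/top0.png

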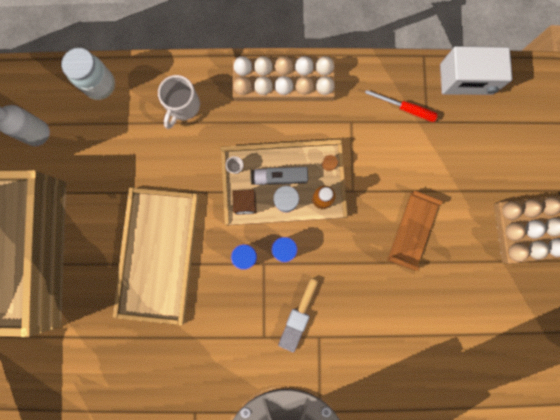

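The scene view shows the board with bottle (234,220), tin (270,212), gauge (308,200), candler (287,233). The top view shows gauge (244,202), tin (287,199), bottle (324,197), candler (280,176), the tray to the left (156,255) and the rest to the right (416,230). Two blue look-alikes stand at (244,257) and (285,250).

```bash
cat > h.py <<'E'
import numpy as np, cv2
from station import env
def cal(n): return env.get_calibration(n)
def ray(n,p):
    c=cal(n); d=np.array([(p[0]-c['cx'])/c['fx'],(p[1]-c['cy'])/c['fy']]); u=d.copy()
    for _ in range(20): u=d/(1+c['k1']*(u@u))
    R=np.array(c['R']);t=np.array(c['t']); return -R.T@t, R.T@np.array([u[0],u[1],1])
def onz(n,p,z):
    o,d=ray(n,p); return o+d*(z-o[2])/d[2]
def tri(ps,pt):
    o1,d1=ray("scene",ps);o2,d2=ray("top",pt)
    s=np.linalg.lstsq(np.c_[d1,-d2],o2-o1,rcond=None)[0]
    a=o1+d1*s[0];b=o2+d2*s[1]; return (a+b)/2,np.linalg.norm(a-b)
def proj(n,X):
    c=cal(n);x=np.array(c['R'])@X+c['t'];u=x[:2]/x[2];u=u*(1+c['k1']*(u@u));return u*c['fx']+[c['cx'],c['cy']]
E
python3 - <<'E'
import cv2
a=cv2.imread("pics/top0.png");b=cv2.imread("pics/scene0.png")
def crop(im,x,y,w,h,s,n):
    c=cv2.resize(im[y:y+h,x:x+w],None,fx=s,fy=s,interpolation=cv2.INTER_CUBIC)
    for i in range(0,w,10):
        cv2.line(c,(i*s,0),(i*s,12 if (x+i)%50==0 else 5),(0,255,0),1)
        if (x+i)%20==0: cv2.putText(c,str(x+i),(i*s,22),0,.35,(0,255,0))
    for i in range(0,h,10):
        cv2.line(c,(0,i*s),(5,i*s),(0,255,0),1)
        if (y+i)%20==0: cv2.putText(c,str(y+i),(6,i*s+4),0,.35,(0,255,0))
    cv2.imwrite(n,c)
crop(a,210,130,150,100,5,"pics/tb.png")
crop(b,200,170,160,120,5,"pics/sb.png")
t=a[180:330,110:205];r=a[180:330,380:450]
import numpy as np
crop(np.hstack([t,r]),0,0,165,150,4,"pics/tr.png")
E
```

```text
(no output)
```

View pics/tb.png

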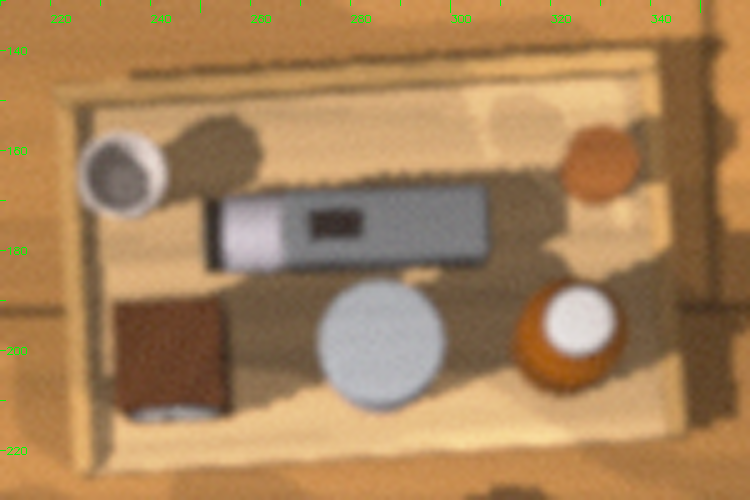

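View pics/sb.png

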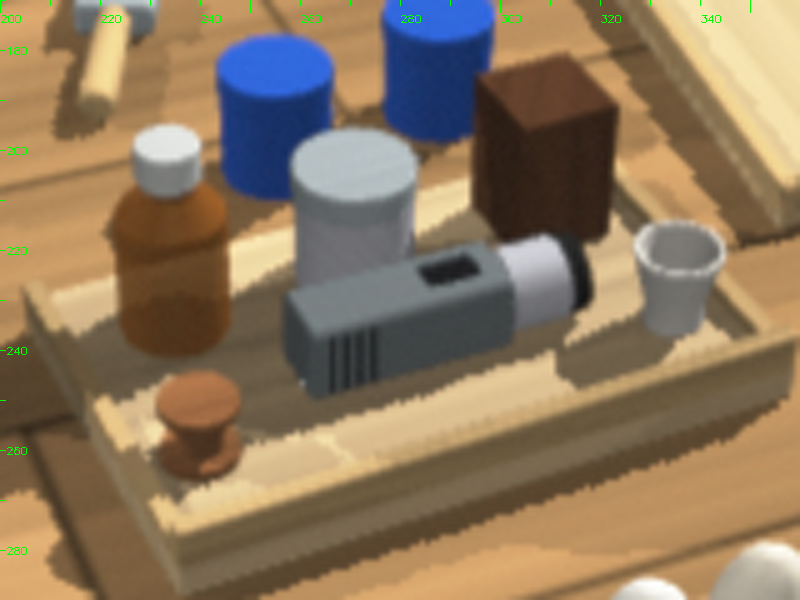

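View pics/tr.png

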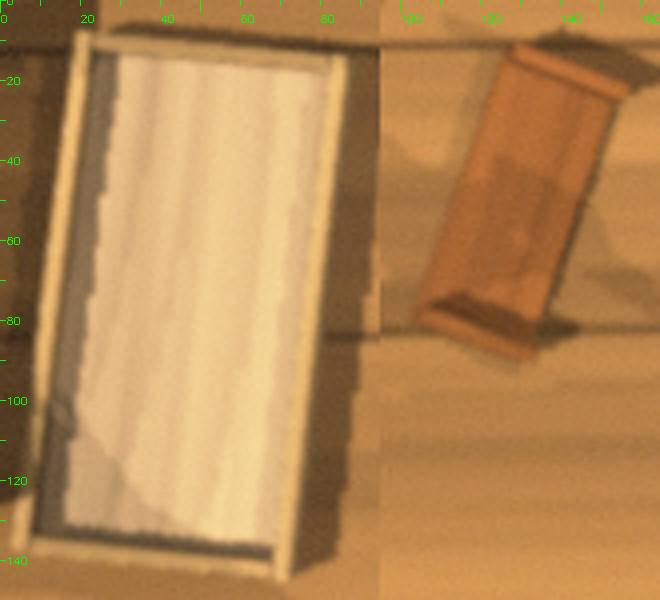

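Crops: tin lid circle at top (381,345)/crop, cap (579,320), gauge top face (115–222,297–405), candler (207–488, 185–270) with lens to the left (+y). Tray and rest outlines are clear too. Now I triangulate.

```bash
cat > m1.py <<'E'
from h import *
T=lambda x,y:np.array([(x+.5)/5-.5+210,(y+.5)/5-.5+130])
S=lambda x,y:np.array([(x+.5)/5-.5+200,(y+.5)/5-.5+170])
np.set_printoptions(precision=1,suppress=True)
P={'tin':((354,165),(381,345)),'cap':((167,140),(579,320)),
'g1':((475,74),(222,402)),'g_fl':((617,102),(115,303)),'g_fr':((525,127),(215,297)),'g_nl':((570,53),(121,406)),
'cA':((287,293),(488,266)),'cB':((312,337),(488,185)),'eggrim':((680,247),(123,173)),'bob':((198,400),(600,163)),
'bfr':((180,530),(660,48)),'bfl':((797,338),(57,92)),'bnr':((28,290),(683,433))}
for k,(s,t) in P.items(): print(k,*tri(S(*s),T(*t)))
print('tin z78',onz('top',T(381,345),78),'cap z113',onz('top',T(579,320),113))
for n,p,z in [('bfl',(57,92),34),('bfr',(660,48),34),('bnr',(683,433),26),('bnl',(80,472),22)]: print(n,onz('top',T(*p),z))
Q=lambda x,y:np.array([(x+.5)/4-.5+(110 if x<380 else 380-95),(y+.5)/4-.5+180])
for n,p,z in [('t1',(77,30),22),('t2',(347,55),22),('t3',(290,580),22),('t4',(12,548),22),
 ('r1',(515,42),32),('r2',(630,92),32),('r3',(532,362),32),('r4',(415,320),32)]: print(n,onz('top',Q(*p),z))
E
python3 m1.py
python3 - <<'E'
import cv2
b=cv2.imread("pics/scene0.png")
c1=cv2.resize(b[135:220,300:420],None,fx=4,fy=4,interpolation=2);c2=cv2.resize(b[200:285,95:165],None,fx=4,fy=4,interpolation=2)
cv2.imwrite("pics/sr.png",cv2.hconcat([c1,c2]))
E
```

```text
tin [564.7  -3.1  76.1] 1.695298554312691
cap [570.  -86.6 113.9] 0.9663649118186416
g1 [538.5  65.2  90.2] 0.8690797482365279
g_fl [582.1 112.1  90.7] 2.6097817871288944
g_fr [584.2  68.2  90.1] 0.8259125218082345
g_nl [537.8 110.2  89.9] 4.256848971341094
cA [604.2 -50.5  49.3] 4.774386311962506
cB [640.1 -51.8  53.5] 2.4002444567767904
eggrim [645.9 112.2  56.8] 2.333855232795796
bob [ 651.3 -103.9   45.8] 1.3868196415351508
bfr [ 707.8 -132.3   35.8] 4.450915362936167
bfl [689.8 146.1  30.2] 3.3708100640513
bnr [ 530.  -141.7   23.3] 2.6345707218656007
tin z78 [564.2  -3.9  78. ] cap z113 [570.  -87.2 113. ]
bfl [688.1 144.   34. ]
bfr [ 707.6 -134.6   34. ]
bnr [ 529.3 -142.6   26. ]
bnl [513.4 133.6  22. ]
t1 [600.3 359.1  22. ]
t2 [584.6 201.6  22. ]
t3 [286.7 231.   22. ]
t4 [304.3 389.7  22. ]
r1 [ 588.1 -298.4   32. ]
r2 [ 558.8 -364.5   32. ]
r3 [ 405.1 -302.1   32. ]
r4 [ 429.5 -235.8   32. ]
```

View pics/sr.png

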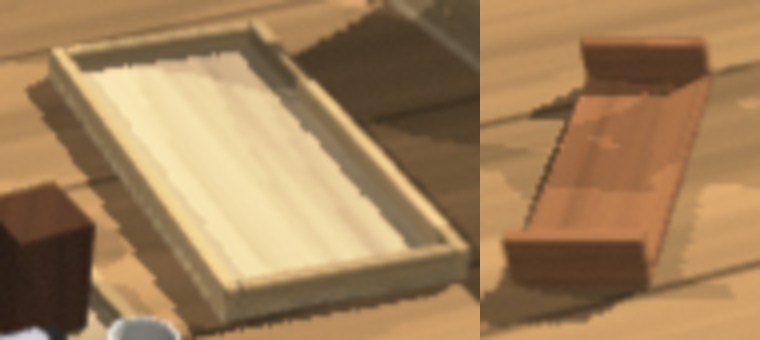

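Checks: tin lid z 76 (78 expected), cap 114 (113), gauge top 90 (90), tray 299×158, rest about 169×72 and board about 279×177. All agree with the given sizes. The board is centred near (610, 0) with yaw about 3.5°. The tray is at (444, 295), yaw −5.8°; the rest is at (495, −300), yaw −22°. I'll start with the gauge at (560.6, 88.9).

```bash
cat > d.py <<'E'
import sys,numpy as np
from station import env
# args: x,y,z,yaw ... -> tool-frame shift (m) and twist z from current pose
def R(r):
    from scipy.spatial.transform import Rotation as Q
    return Q.from_euler('xyz',r,degrees=True)
s=env.state();p=np.array(s['position']);r=R(s['tcp_rot'])
print('t',round(s['time_s'],1),'p',p.round(1),'rpy',np.round(s['tcp_rot'],1),'w',round(s['width'],3),'gf',round(s['gripper_force'],1),'q',s['qpos'].round(0))
for a in sys.argv[1:]:
    x=list(map(float,a.split(',')))
    print(a,((r.inv().apply(np.array(x[:3])-p))/1000).round(4),'twist',(r.inv()*R([180,0,x[3]])).as_rotvec(degrees=True).round(2))
E
python3 d.py 560.6,88.9,200,3.5
```

```text
t 0.1 p [ 238.7 -631.   230.7] rpy [-179.9    0.    20.7] w 1.0 gf 0.0 q [61. 24.  4. 92. -2. 64. -4.]
560.6,88.9,200,3.5 [ 0.5558 -0.5594  0.0313] twist [-0.06  0.02 17.23]
```

Emit:
drive_tool --commands '[{"twist": [0, 0, 17.2], "travel": [0.556, -0.559, 0.03], "fingers": 0.18}, {"twist": [0, 0, 17.2], "travel": [0.556, -0.559, 0.03], "fingers": 0.18}, {"twist": [0, 0, 17.2], "travel": [0.556, -0.559, 0.03], "fingers": 0.18}, {"twist": [0, 0, 17.2], "travel": [0.556, -0.559, 0.03], "fingers": 0.18}, {"twist": [0, 0, 17.2], "travel": [0.556, -0.559, 0.03], "fingers": 0.18}, {"twist": [0, 0, 17.2], "travel": [0.556, -0.559, 0.03], "fingers": 0.18}, {"twist": [0, 0, 17.2], "travel": [0.556, -0.559, 0.03], "fingers": 0.18}, {"twist": [0, 0, 17.2], "travel": [0.556, -0.559, 0.03], "fingers": 0.18}, {"twist": [0, 0, 17.2], "travel": [0.556, -0.559, 0.03], "fingers": 0.18}, {"twist": [0, 0, 17.2], "travel": [0.556, -0.559, 0.03], "fingers": 0.18}, {"twist": [0, 0, 17.2], "travel": [0.556, -0.559, 0.03], "fingers": 0.18}, {"twist": [0, 0, 17.2], "travel": [0.556, -0.559, 0.03], "fingers": 0.18}]'

```text
time_s: 1.3
position: [483.8, -83.0, 208.6]
tcp_rot: [180.0, -0.0, 3.5]
contact_force: [0.8, -0.5, 0.2]
width: 0.819
gripper_force: 0.0
```

```bash
python3 d.py 560.6,88.9,200,3.5
```

```text
t 1.3 p [483.8 -83.  208.6] rpy [180.   -0.    3.5] w 0.819 gf 0.0 q [ 15.   9. -14. 116.   3.  55. -87.]
560.6,88.9,200,3.5 [ 0.0872 -0.1669  0.0086] twist [ 0.   -0.01  0.01]
```

Emit:
drive_tool --commands '[{"twist": [0, 0, 0], "travel": [0.087, -0.167, 0.03], "fingers": 0.18}, {"twist": [0, 0, 0], "travel": [0.087, -0.167, 0.03], "fingers": 0.18}, {"twist": [0, 0, 0], "travel": [0.087, -0.167, 0.03], "fingers": 0.18}, {"twist": [0, 0, 0], "travel": [0.087, -0.167, 0.03], "fingers": 0.18}, {"twist": [0, 0, 0], "travel": [0.087, -0.167, 0.03], "fingers": 0.18}, {"twist": [0, 0, 0], "travel": [0.087, -0.167, 0.03], "fingers": 0.18}, {"twist": [0, 0, 0], "travel": [0.087, -0.167, 0.03], "fingers": 0.18}]'

```text
time_s: 2.0
position: [559.8, 86.1, 178.4]
tcp_rot: [180.0, 0.0, 3.5]
contact_force: [-0.8, -0.4, -0.4]
width: 0.821
gripper_force: 0.0
```

```bash
python3 d.py 560.6,88.9,38,3.5 560.6,88.9,210,3.5 533.5,286.4,210,3.5
```

```text
t 2.0 p [559.8  86.1 178.4] rpy [180.    0.    3.5] w 0.821 gf 0.0 q [   0.   19.  -19.  108.    7.   54. -108.]
560.6,88.9,38,3.5 [ 0.001  -0.0029  0.1404] twist [ 0.03  0.03 -0.03]
560.6,88.9,210,3.5 [ 0.001  -0.0028 -0.0316] twist [ 0.03  0.03 -0.03]
533.5,286.4,210,3.5 [-0.0141 -0.2016 -0.0317] twist [ 0.03  0.03 -0.03]
```

Emit:
drive_tool --commands '[{"twist": [0, 0, 0], "travel": [0.001, -0.003, 0.05], "fingers": 0.18}, {"twist": [0, 0, 0], "travel": [0.001, -0.003, 0.095], "fingers": 0.18}, {"twist": [0, 0, 0], "travel": [0.001, -0.003, 0.125], "fingers": 0.18}, {"twist": [0, 0, 0], "travel": [0.001, -0.003, 0.14], "fingers": 0.18}, {"twist": [0, 0, 0], "travel": [0.001, -0.003, 0.14], "fingers": 0.18}, {"twist": [0, 0, 0], "travel": [0.001, -0.003, 0.14], "fingers": 0.3}, {"twist": [0, 0, 0], "travel": [0.001, -0.003, 0.14], "fingers": 0.45}, {"twist": [0, 0, 0], "travel": [0.001, -0.003, 0.14], "fingers": 0.6}, {"twist": [0, 0, 0], "travel": [0.001, -0.003, 0.14], "fingers": 1}, {"twist": [0, 0, 0], "travel": [0.001, -0.003, 0.14], "fingers": 1}, {"twist": [0, 0, 0], "travel": [0.001, -0.003, 0.14], "fingers": 1}]'

```text
time_s: 3.1
position: [562.1, 90.1, 40.6]
tcp_rot: [-180.0, -0.2, 3.5]
contact_force: [-0.5, -0.3, 6.2]
width: 0.559
gripper_force: 61.5
```

```bash
python3 d.py 560.6,88.9,180,3.5 533.5,286.4,180,3.5 533.5,286.4,29,3.5
```

```text
t 3.1 p [562.1  90.1  40.6] rpy [-180.    -0.2    3.5] w 0.559 gf 61.5 q [  -2.   29.  -17.  113.   13.   39. -113.]
560.6,88.9,180,3.5 [-0.0012  0.0011 -0.1394] twist [-0.   -0.17  0.  ]
533.5,286.4,180,3.5 [-0.0161 -0.1977 -0.1395] twist [-0.   -0.17  0.  ]
533.5,286.4,29,3.5 [-0.0166 -0.1977  0.0115] twist [-0.   -0.17  0.  ]
```

Emit:
drive_tool --commands '[{"twist": [0, 0, 0], "travel": [0, 0, -0.02], "fingers": 1}, {"twist": [0, 0, 0], "travel": [0, 0, -0.06], "fingers": 1}, {"twist": [0, 0, 0], "travel": [0, 0, -0.1], "fingers": 1}, {"twist": [0, 0, 0], "travel": [-0.004, -0.02, -0.12], "fingers": 1}, {"twist": [0, 0, 0], "travel": [-0.008, -0.06, -0.12], "fingers": 1}, {"twist": [0, 0, 0], "travel": [-0.012, -0.11, -0.12], "fingers": 1}, {"twist": [0, 0, 0], "travel": [-0.015, -0.155, -0.1], "fingers": 1}, {"twist": [0, 0, 0], "travel": [-0.016, -0.185, -0.07], "fingers": 1}, {"twist": [0, 0, 0], "travel": [-0.016, -0.197, -0.04], "fingers": 1}, {"twist": [0, 0, 0], "travel": [-0.016, -0.197, -0.02], "fingers": 1}, {"twist": [0, 0, 0], "travel": [-0.016, -0.197, -0.02], "fingers": 1}, {"twist": [0, 0, 0], "travel": [-0.016, -0.197, -0.02], "fingers": 1}]'

```text
time_s: 4.3
position: [533.3, 285.7, 59.9]
tcp_rot: [-180.0, -0.1, 3.5]
contact_force: [0.3, -0.1, -1.2]
width: 0.557
gripper_force: 62.2
```

```bash
python3 d.py 533.5,286.4,31,3.5 533.5,286.4,150,3.5 564.4,-3.5,150,3.5
```

```text
t 4.3 p [533.3 285.7  59.9] rpy [-1.8e+02 -1.0e-01  3.5e+00] w 0.557 gf 62.2 q [ -19.   31.  -20.  108.   15.   44. -133.]
533.5,286.4,31,3.5 [ 0.0002 -0.0007  0.0289] twist [-0.01 -0.05  0.  ]
533.5,286.4,150,3.5 [ 0.0003 -0.0007 -0.0901] twist [-0.01 -0.05  0.  ]
564.4,-3.5,150,3.5 [ 0.0134  0.2905 -0.0902] twist [-0.01 -0.05  0.  ]
```

Emit:
drive_tool --commands '[{"twist": [0, 0, 0], "travel": [0, 0, 0.015], "fingers": 1}, {"twist": [0, 0, 0], "travel": [0, 0, 0.024], "fingers": 1}, {"twist": [0, 0, 0], "travel": [0, 0, 0.029], "fingers": 1}, {"twist": [0, 0, 0], "travel": [0, 0, 0.029], "fingers": 1}, {"twist": [0, 0, 0], "travel": [0, 0, 0.029], "fingers": 0.3}, {"twist": [0, 0, 0], "travel": [0, 0, 0.029], "fingers": 0.18}, {"twist": [0, 0, 0], "travel": [0, 0, 0.029], "fingers": 0.18}, {"twist": [0, 0, 0], "travel": [0, 0, 0.015], "fingers": 0.18}, {"twist": [0, 0, 0], "travel": [0, 0, -0.03], "fingers": 0.18}, {"twist": [0, 0, 0], "travel": [0, 0, -0.075], "fingers": 0.18}, {"twist": [0, 0, 0], "travel": [0.002, 0.02, -0.1], "fingers": 0.18}, {"twist": [0, 0, 0], "travel": [0.004, 0.06, -0.1], "fingers": 0.18}]'

```text
time_s: 5.5
position: [541.8, 229.6, 163.8]
tcp_rot: [-179.8, -0.4, 3.8]
contact_force: [1.3, -0.7, -0.8]
width: 0.818
gripper_force: 0.0
```

```bash
python3 d.py 564.4,-3.5,150,3.5; python3 - <<'E'
from h import *
im=env.grab_frame("top");cv2.imwrite("pics/t1.png",cv2.resize(im[130:330,105:405,::-1],None,fx=2.6,fy=2.6))
E
```

```text
t 5.5 p [541.8 229.6 163.8] rpy [-179.8   -0.4    3.8] w 0.818 gf 0.0 q [ -12.   22.  -22.  106.   10.   53. -124.]
564.4,-3.5,150,3.5 [0.0071 0.2342 0.0129] twist [-0.23 -0.37  0.28]
```

View pics/t1.png

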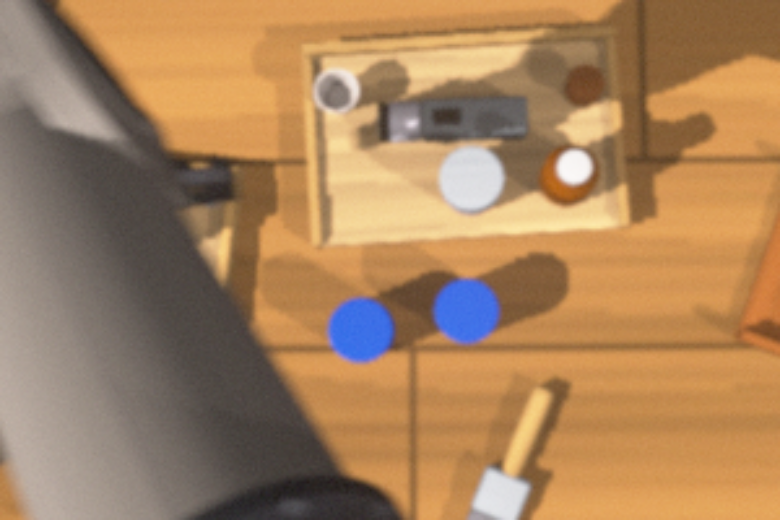

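Gauge is off the board and everything else is undisturbed; the arm hides the tray (crop left). On to the tin.

Emit:
drive_tool --commands '[{"twist": [-0.2, -0.4, 0.3], "travel": [0.002, 0.04, 0.005], "fingers": 0.15}, {"twist": [-0.2, -0.4, 0.3], "travel": [0.004, 0.085, 0.013], "fingers": 0.15}, {"twist": [-0.2, -0.4, 0.3], "travel": [0.006, 0.13, 0.013], "fingers": 0.15}, {"twist": [-0.2, -0.4, 0.3], "travel": [0.007, 0.175, 0.013], "fingers": 0.15}, {"twist": [-0.2, -0.4, 0.3], "travel": [0.007, 0.21, 0.013], "fingers": 0.15}, {"twist": [-0.2, -0.4, 0.3], "travel": [0.007, 0.234, 0.013], "fingers": 0.15}, {"twist": [-0.2, -0.4, 0.3], "travel": [0.007, 0.234, 0.013], "fingers": 0.15}, {"twist": [-0.2, -0.4, 0.3], "travel": [0.007, 0.234, 0.013], "fingers": 0.15}, {"twist": [-0.2, -0.4, 0.3], "travel": [0.007, 0.234, 0.013], "fingers": 0.15}, {"twist": [-0.2, -0.4, 0.3], "travel": [0.007, 0.234, 0.013], "fingers": 0.15}]'

```text
time_s: 6.55
position: [561.8, -5.8, 145.8]
tcp_rot: [179.8, 0.4, 3.3]
contact_force: [0.1, 0.1, 0.1]
width: 0.85
gripper_force: 0.0
```

```bash
python3 d.py 564.4,-3.5,29,3.5
```

```text
t 6.5 p [561.8  -5.8 145.8] rpy [179.8   0.4   3.3] w 0.85 gf 0.0 q [   8.   21.  -17.  110.    8.   51. -100.]
564.4,-3.5,29,3.5 [ 0.0035 -0.0025  0.1167] twist [ 0.18  0.39 -0.18]
```

Emit:
drive_tool --commands '[{"twist": [0.2, 0.4, -0.2], "travel": [0.0035, -0.0025, 0], "fingers": 0.15}, {"twist": [0.2, 0.4, -0.2], "travel": [0.0035, -0.0025, 0.04], "fingers": 0.15}, {"twist": [0.2, 0.4, -0.2], "travel": [0.0035, -0.0025, 0.08], "fingers": 0.15}, {"twist": [0.2, 0.4, -0.2], "travel": [0.0035, -0.0025, 0.105], "fingers": 0.15}, {"twist": [0.2, 0.4, -0.2], "travel": [0.0035, -0.0025, 0.1165], "fingers": 0.15}, {"twist": [0.2, 0.4, -0.2], "travel": [0.0035, -0.0025, 0.1165], "fingers": 0.15}, {"twist": [0.2, 0.4, -0.2], "travel": [0.0035, -0.0025, 0.1165], "fingers": 0.25}, {"twist": [0.2, 0.4, -0.2], "travel": [0.0035, -0.0025, 0.1165], "fingers": 0.35}, {"twist": [0.2, 0.4, -0.2], "travel": [0.0035, -0.0025, 0.1165], "fingers": 0.5}, {"twist": [0.2, 0.4, -0.2], "travel": [0.0035, -0.0025, 0.1165], "fingers": 1}, {"twist": [0.2, 0.4, -0.2], "travel": [0.0035, -0.0025, 0.1165], "fingers": 1}, {"twist": [0.2, 0.4, -0.2], "travel": [0.0035, -0.0025, 0.1165], "fingers": 1}]'

```text
time_s: 7.75
position: [564.9, -4.5, 30.0]
tcp_rot: [-180.0, -0.1, 3.4]
contact_force: [-4.0, 1.6, 8.9]
width: 0.624
gripper_force: 61.1
```

```bash
python3 d.py 444,295.4,130,3.5
```

```text
t 7.8 p [564.9  -4.5  30. ] rpy [-1.8e+02 -1.0e-01  3.4e+00] w 0.624 gf 61.1 q [   6.   30.  -15.  114.   12.   38. -104.]
444,295.4,130,3.5 [-0.1026 -0.3066 -0.1001] twist [-0.01 -0.07 -0.07]
```

Emit:
drive_tool --commands '[{"twist": [0, 0, 0], "travel": [0, 0, -0.02], "fingers": 1}, {"twist": [0, 0, 0], "travel": [0, 0, -0.06], "fingers": 1}, {"twist": [0, 0, 0], "travel": [-0.005, -0.02, -0.1], "fingers": 1}, {"twist": [0, 0, 0], "travel": [-0.02, -0.055, -0.12], "fingers": 1}, {"twist": [0, 0, 0], "travel": [-0.035, -0.1, -0.12], "fingers": 1}, {"twist": [0, 0, 0], "travel": [-0.05, -0.145, -0.12], "fingers": 1}, {"twist": [0, 0, 0], "travel": [-0.065, -0.19, -0.12], "fingers": 1}, {"twist": [0, 0, 0], "travel": [-0.08, -0.235, -0.12], "fingers": 1}, {"twist": [0, 0, 0], "travel": [-0.093, -0.275, -0.11], "fingers": 1}, {"twist": [0, 0, 0], "travel": [-0.1, -0.3, -0.09], "fingers": 1}, {"twist": [0, 0, 0], "travel": [-0.103, -0.3065, -0.06], "fingers": 1}, {"twist": [0, 0, 0], "travel": [-0.103, -0.3065, -0.03], "fingers": 1}]'

```text
time_s: 8.95
position: [442.8, 296.9, 58.8]
tcp_rot: [-179.9, -0.1, 3.6]
contact_force: [0.3, -0.7, -1.3]
width: 0.624
gripper_force: 63.1
```

Emit:
drive_tool --commands '[{"twist": [0, 0, 0], "travel": [0, 0, 0], "fingers": 1}, {"twist": [0, 0, 0], "travel": [0, 0, 0], "fingers": 1}, {"twist": [0, 0, 0], "travel": [0, 0, 0], "fingers": 1}]'

```text
time_s: 9.25
position: [444.2, 295.3, 60.7]
tcp_rot: [-179.9, -0.1, 3.4]
contact_force: [-0.5, 0.6, -1.1]
width: 0.624
gripper_force: 63.3
```

```bash
python3 d.py 444,295.4,21,3.5
```

```text
t 9.2 p [444.2 295.3  60.7] rpy [-1.799e+02 -1.000e-01  3.400e+00] w 0.624 gf 63.3 q [ -22.   26.  -23.  117.   15.   40. -141.]
444,295.4,21,3.5 [-0.0003 -0.      0.0397] twist [-0.06 -0.1  -0.11]
```

Emit:
drive_tool --commands '[{"twist": [0, 0, 0], "travel": [0, 0, 0.02], "fingers": 1}, {"twist": [0, 0, 0], "travel": [0, 0, 0.034], "fingers": 1}, {"twist": [0, 0, 0], "travel": [0, 0, 0.0395], "fingers": 1}, {"twist": [0, 0, 0], "travel": [0, 0, 0.0395], "fingers": 1}, {"twist": [0, 0, 0], "travel": [0, 0, 0.0395], "fingers": 0.3}, {"twist": [0, 0, 0], "travel": [0, 0, 0.0395], "fingers": 0.15}, {"twist": [0, 0, 0], "travel": [0, 0, 0.0395], "fingers": 0.15}, {"twist": [0, 0, 0], "travel": [0, 0, 0.02], "fingers": 0.15}, {"twist": [0, 0, 0], "travel": [0, 0, -0.025], "fingers": 0.15}, {"twist": [0, 0, 0], "travel": [0, 0, -0.07], "fingers": 0.15}, {"twist": [0, 0, 0], "travel": [0.005, 0.015, -0.115], "fingers": 0.15}, {"twist": [0, 0, 0], "travel": [0.01, 0.03, -0.14], "fingers": 0.15}]'

```text
time_s: 10.45
position: [455.7, 266.3, 202.8]
tcp_rot: [-179.9, -0.2, 3.5]
contact_force: [0.7, -0.6, -0.2]
width: 0.849
gripper_force: 0.0
```

```bash
python3 d.py 570,-87,200,3.5
```

```text
t 10.4 p [455.7 266.3 202.8] rpy [-179.9   -0.2    3.5] w 0.849 gf 0.0 q [ -15.   14.  -26.  111.    8.   56. -131.]
570,-87,200,3.5 [0.0925 0.3596 0.0024] twist [-0.11 -0.19 -0.01]
```

Emit:
drive_tool --commands '[{"twist": [0, 0, 0], "travel": [0.012, 0.045, 0], "fingers": 0.18}, {"twist": [0, 0, 0], "travel": [0.024, 0.09, 0], "fingers": 0.18}, {"twist": [0, 0, 0], "travel": [0.036, 0.135, 0], "fingers": 0.18}, {"twist": [0, 0, 0], "travel": [0.048, 0.18, 0], "fingers": 0.18}, {"twist": [0, 0, 0], "travel": [0.06, 0.225, 0], "fingers": 0.18}, {"twist": [0, 0, 0], "travel": [0.072, 0.27, 0], "fingers": 0.18}, {"twist": [0, 0, 0], "travel": [0.083, 0.315, 0], "fingers": 0.18}, {"twist": [0, 0, 0], "travel": [0.09, 0.345, 0], "fingers": 0.18}, {"twist": [0, 0, 0], "travel": [0.0925, 0.357, 0], "fingers": 0.18}, {"twist": [0, 0, 0], "travel": [0.0925, 0.357, 0], "fingers": 0.18}, {"twist": [0, 0, 0], "travel": [0.0925, 0.357, 0], "fingers": 0.18}, {"twist": [0, 0, 0], "travel": [0.0925, 0.357, 0], "fingers": 0.18}]'

```text
time_s: 11.65
position: [568.6, -83.4, 199.1]
tcp_rot: [-180.0, -0.0, 3.5]
contact_force: [-0.3, 0.4, -0.9]
width: 0.821
gripper_force: 0.0
```

```bash
python3 d.py 570,-87,45,3.5
```

```text
t 11.7 p [568.6 -83.4 199.1] rpy [-180.    -0.     3.5] w 0.821 gf 0.0 q [ 14.  18. -14. 106.   5.  57. -89.]
570,-87,45,3.5 [0.0012 0.0038 0.1541] twist [-0.03 -0.    0.05]
```

Emit:
drive_tool --commands '[{"twist": [0, 0, 0], "travel": [0.001, 0.0038, 0.03], "fingers": 0.18}, {"twist": [0, 0, 0], "travel": [0.001, 0.0038, 0.07], "fingers": 0.18}, {"twist": [0, 0, 0], "travel": [0.001, 0.0038, 0.11], "fingers": 0.18}, {"twist": [0, 0, 0], "travel": [0.001, 0.0038, 0.14], "fingers": 0.18}, {"twist": [0, 0, 0], "travel": [0.001, 0.0038, 0.1535], "fingers": 0.18}, {"twist": [0, 0, 0], "travel": [0.001, 0.0038, 0.1535], "fingers": 0.18}, {"twist": [0, 0, 0], "travel": [0.001, 0.0038, 0.1535], "fingers": 0.3}, {"twist": [0, 0, 0], "travel": [0.001, 0.0038, 0.1535], "fingers": 0.4}, {"twist": [0, 0, 0], "travel": [0.001, 0.0038, 0.1535], "fingers": 0.5}, {"twist": [0, 0, 0], "travel": [0.001, 0.0038, 0.1535], "fingers": 1}, {"twist": [0, 0, 0], "travel": [0.001, 0.0038, 0.1535], "fingers": 1}, {"twist": [0, 0, 0], "travel": [0.001, 0.0038, 0.1535], "fingers": 1}]'

```text
time_s: 12.85
position: [571.1, -88.8, 47.6]
tcp_rot: [180.0, -0.2, 3.4]
contact_force: [-3.1, 1.1, 12.4]
width: 0.547
gripper_force: 60.1
```

```bash
python3 d.py 354.5,304.4,200,23.5
```

```text
t 12.8 p [571.1 -88.8  47.6] rpy [180.   -0.2   3.4] w 0.547 gf 60.1 q [ 12.  29. -12. 112.   9.  40. -92.]
354.5,304.4,200,23.5 [-0.1923 -0.4053 -0.1531] twist [  0.05  -0.16 -20.08]
```

Emit:
drive_tool --commands '[{"twist": [0, 0, 0], "travel": [0, 0, -0.01], "fingers": 1}, {"twist": [0, 0, 0], "travel": [0, 0, -0.02], "fingers": 1}, {"twist": [0, 0, 0], "travel": [0, 0, -0.03], "fingers": 1}, {"twist": [0, 0, 0], "travel": [0, 0, -0.03], "fingers": 1}, {"twist": [0, 0, 0], "travel": [0, 0, -0.03], "fingers": 1}]'

```text
time_s: 13.35
position: [570.2, -89.0, 76.0]
tcp_rot: [180.0, -0.0, 3.4]
contact_force: [0.0, 1.3, -1.5]
width: 0.544
gripper_force: 61.7
```

```bash
python3 d.py 354.5,304.4,200,23.5;python3 - <<'E'
from h import *
im=env.grab_frame("scene");cv2.imwrite("pics/s2.png",cv2.resize(im[130:290,190:430,::-1],None,fx=3.2,fy=3.2))
E
```

```text
t 13.3 p [570.2 -89.   76. ] rpy [180.   -0.    3.4] w 0.544 gf 61.7 q [ 13.  27. -13. 111.   8.  43. -92.]
354.5,304.4,200,23.5 [-0.1917 -0.4055 -0.1242] twist [ 2.000e-02 -5.000e-02 -2.008e+01]
```

View pics/s2.png

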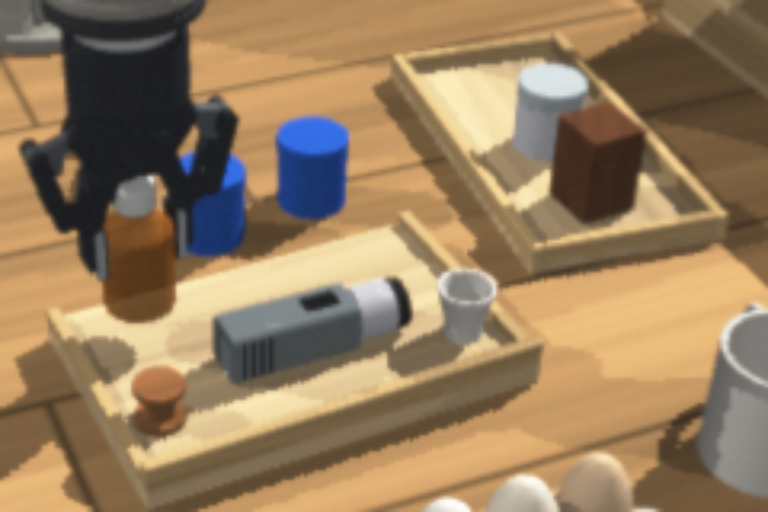

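Both stand upright in the tray (tin at (552,110), gauge (598,160) in the crop), and the bottle hangs straight in the grip. Carry it over.

Emit:
drive_tool --commands '[{"twist": [0, 0, 0], "travel": [0, 0, -0.04], "fingers": 1}, {"twist": [0, 0, 0], "travel": [0, 0, -0.08], "fingers": 1}, {"twist": [0, 0, -2], "travel": [-0.01, -0.02, -0.115], "fingers": 1}, {"twist": [0, 0, -4], "travel": [-0.025, -0.055, -0.124], "fingers": 1}, {"twist": [0, 0, -7], "travel": [-0.044, -0.095, -0.124], "fingers": 1}, {"twist": [0, 0, -10], "travel": [-0.063, -0.135, -0.124], "fingers": 1}, {"twist": [0, 0, -13], "travel": [-0.082, -0.175, -0.124], "fingers": 1}, {"twist": [0, 0, -16], "travel": [-0.101, -0.215, -0.124], "fingers": 1}, {"twist": [0, 0, -18], "travel": [-0.12, -0.255, -0.124], "fingers": 1}, {"twist": [0, 0, -20], "travel": [-0.139, -0.295, -0.124], "fingers": 1}, {"twist": [0, 0, -20], "travel": [-0.158, -0.335, -0.124], "fingers": 1}, {"twist": [0, 0, -20], "travel": [-0.175, -0.37, -0.124], "fingers": 1}]'

```text
time_s: 14.6
position: [371.7, 271.6, 199.3]
tcp_rot: [-180.0, 0.0, 23.5]
contact_force: [0.7, 0.2, -1.8]
width: 0.544
gripper_force: 62.5
```

```bash
python3 d.py 354.5,304.4,80,23.5
```

```text
t 14.6 p [371.7 271.6 199.3] rpy [-180.     0.    23.5] w 0.544 gf 62.5 q [ -13.    9.  -34.  119.    6.   54. -116.]
354.5,304.4,80,23.5 [-0.0027 -0.0369  0.1194] twist [-0.01  0.01 -0.03]
```

Emit:
drive_tool --commands '[{"twist": [0, 0, 0], "travel": [-0.002, -0.025, 0.01], "fingers": 1}, {"twist": [0, 0, 0], "travel": [-0.003, -0.036, 0.04], "fingers": 1}, {"twist": [0, 0, 0], "travel": [-0.003, -0.036, 0.08], "fingers": 1}, {"twist": [0, 0, 0], "travel": [-0.003, -0.036, 0.11], "fingers": 1}, {"twist": [0, 0, 0], "travel": [-0.003, -0.036, 0.119], "fingers": 1}, {"twist": [0, 0, 0], "travel": [-0.003, -0.036, 0.119], "fingers": 1}, {"twist": [0, 0, 0], "travel": [-0.003, -0.036, 0.119], "fingers": 1}]'

```text
time_s: 15.3
position: [356.5, 302.3, 81.5]
tcp_rot: [-180.0, -0.1, 23.4]
contact_force: [-0.1, 0.2, -1.4]
width: 0.544
gripper_force: 62.5
```

```bash
python3 d.py 354.5,304.4,38,23.5
```

```text
t 15.3 p [356.5 302.3  81.5] rpy [-1.80e+02 -1.00e-01  2.34e+01] w 0.544 gf 62.5 q [ -20.   20.  -32.  124.   16.   40. -130.]
354.5,304.4,38,23.5 [-0.0011 -0.0027  0.0435] twist [-0.02 -0.05 -0.08]
```

Emit:
drive_tool --commands '[{"twist": [0, 0, 0], "travel": [0, 0, 0.02], "fingers": 1}, {"twist": [0, 0, 0], "travel": [0, 0, 0.035], "fingers": 1}, {"twist": [0, 0, 0], "travel": [0, 0, 0.0435], "fingers": 1}, {"twist": [0, 0, 0], "travel": [0, 0, 0.0435], "fingers": 1}, {"twist": [0, 0, 0], "travel": [0, 0, 0.0435], "fingers": 0.35}, {"twist": [0, 0, 0], "travel": [0, 0, 0.0435], "fingers": 0.18}, {"twist": [0, 0, 0], "travel": [0, 0, 0.0435], "fingers": 0.18}, {"twist": [0, 0, 0], "travel": [0, 0, 0.02], "fingers": 0.18}, {"twist": [0, 0, 0], "travel": [0, 0, -0.02], "fingers": 0.18}, {"twist": [0, 0, 0], "travel": [0, 0, -0.065], "fingers": 0.18}, {"twist": [0, 0, 0], "travel": [0, 0, -0.11], "fingers": 0.18}, {"twist": [0, 0, 0], "travel": [0, 0, -0.13], "fingers": 0.1}]'

```text
time_s: 16.5
position: [356.8, 302.9, 214.6]
tcp_rot: [-179.9, -0.3, 23.4]
contact_force: [-0.4, 0.3, -1.4]
width: 0.9
gripper_force: 0.0
```

```bash
cat > m2.py <<'E'
from h import *
np.set_printoptions(precision=1,suppress=True)
im=env.grab_frame("top");cv2.imwrite("pics/t3.png",cv2.resize(im[140:225,215:355,::-1],None,fx=5,fy=5,interpolation=2))
hsv=cv2.cvtColor(im,cv2.COLOR_RGB2HSV)
m=((hsv[...,1]<85)&(hsv[...,2]<235)).astype(np.uint8);m[:165]=0;m[192:]=0;m[:,:247]=0;m[:,:]*=1;m[:,315:]=0
n,l,st,ce=cv2.connectedComponentsWithStats(m);k=1+st[1:,4].argmax();print(st[k],ce[k])
r=cv2.minAreaRect(np.argwhere(l==k)[:,::-1].astype(np.float32));print(r)
b=cv2.boxPoints(r);B=np.array([onz('top',p,54) for p in b]);print(B)
E
python3 m2.py; python3 d.py
```

```text
[251 166  58  19 891] [280.3 175.2]
((279.333984375, 175.18113708496094), (16.81020736694336, 57.11994934082031), 87.51044464111328)
[[637.   74.8  54. ]
 [642.  -53.6  54. ]
 [603.7 -54.8  54. ]
 [598.8  73.1  54. ]]
t 16.6 p [357.5 303.4 216.1] rpy [-179.9   -0.4   23.4] w 0.896 gf 0.0 q [ -15.    8.  -36.  117.    6.   56. -121.]
```

View pics/t3.png

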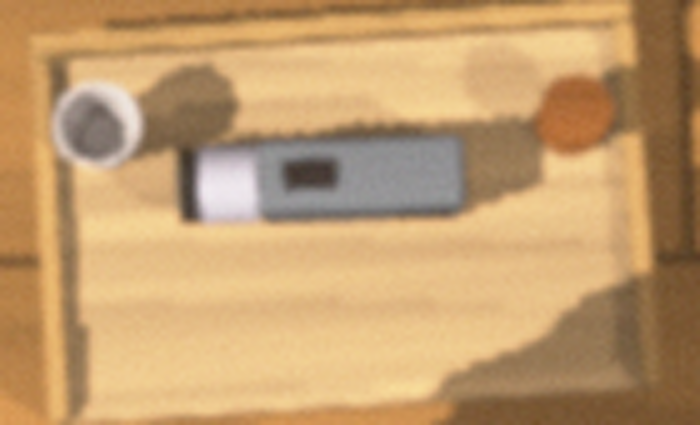

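The candler is clear: centre about (622, 10), yaw 2.2°, length 131 as expected. Egg cup and bobbin are unmoved. Check the rest in two views and plan the move.

```bash
python3 - <<'E'
from h import *
np.set_printoptions(precision=1,suppress=True)
Q=lambda x,y:np.array([(x+.5)/4-.5+(110 if x<380 else 285),(y+.5)/4-.5+180])
S=lambda x,y:np.array([(x+.5)/4-.5+(300 if x<480 else 95-120),(y+.5)/4-.5+135+(65 if x>480 else 0)])
for n,s,t in [('r1',(648,242),(515,42)),('r2',(503,240),(630,92)),('r3',(582,39),(532,362)),('r4',(707,41),(415,320)),('t1',(469,248),(77,30)),('t2',(225,292),(347,55)),('t3',(51,50),(290,580)),('t4',(255,24),(12,548))]:
    print(n,*tri(S(*s),Q(*t)))
# rest by colour in top view now
im=cv2.imread("pics/top0.png");hsv=cv2.cvtColor(im,cv2.COLOR_BGR2HSV)
m=((hsv[...,0]<11)&(hsv[...,1]>120)).astype(np.uint8);m[:,:380]=0;m[:,455:]=0;m[:180]=0;m[285:]=0
m=cv2.morphologyEx(m,cv2.MORPH_CLOSE,np.ones((9,9)))
n,l,st,ce=cv2.connectedComponentsWithStats(m);k=1+st[1:,4].argmax()
r=cv2.minAreaRect(np.argwhere(l==k)[:,::-1].astype(np.float32));print(r,st[k]);print(np.array([onz('top',p,26) for p in cv2.boxPoints(r)]),onz('top',r[0],26))
E
python3 d.py 622,10,190,92.2
```

```text
r1 [ 588.7 -297.5   30. ] 2.9045570169306707
r2 [ 559.3 -364.3   28.8] 2.643021175596913
r3 [ 405.  -302.9   30.7] 0.753660082308302
r4 [ 429.4 -237.1   28.1] 0.8618505365679875
t1 [600.6 359.7  22.2] 1.2925107688817972
t2 [584.7 201.8  21.5] 0.3676520944113883
t3 [287.2 232.8  21.2] 3.5131142810388982
t4 [303.8 389.9  19.8] 1.1831696421886164
t 16.6 p [357.5 303.4 216.1] rpy [-179.9   -0.4   23.4] w 0.896 gf 0.0 q [ -15.    8.  -36.  117.    6.   56. -121.]
622,10,190,92.2 [0.1259 0.3744 0.0265] twist [  0.17  -0.38 -68.78]Traceback (most recent call last):
  File "<stdin>", line 11, in <module>
ValueError: attempt to get argmax of an empty sequence
```

Emit:
drive_tool --commands '[{"twist": [0, 0, -5], "travel": [0.012, 0.035, 0], "fingers": 0.1}, {"twist": [0, 0, -11], "travel": [0.025, 0.075, 0], "fingers": 0.1}, {"twist": [0, 0, -18], "travel": [0.038, 0.115, 0.005], "fingers": 0.1}, {"twist": [0, 0, -25], "travel": [0.052, 0.155, 0.01], "fingers": 0.1}, {"twist": [0, 0, -32], "travel": [0.065, 0.195, 0.015], "fingers": 0.1}, {"twist": [0, 0, -39], "travel": [0.078, 0.235, 0.02], "fingers": 0.1}, {"twist": [0, 0, -46], "travel": [0.092, 0.275, 0.025], "fingers": 0.1}, {"twist": [0, 0, -53], "travel": [0.105, 0.315, 0.025], "fingers": 0.1}, {"twist": [0, 0, -60], "travel": [0.117, 0.35, 0.025], "fingers": 0.1}, {"twist": [0, 0, -66], "travel": [0.126, 0.374, 0.025], "fingers": 0.1}, {"twist": [0, 0, -68.8], "travel": [0.126, 0.374, 0.025], "fingers": 0.1}, {"twist": [0, 0, -68.8], "travel": [0.126, 0.374, 0.025], "fingers": 0.1}]'

```text
time_s: 17.75
position: [620.4, 8.1, 185.0]
tcp_rot: [-180.0, -0.0, 92.2]
contact_force: [-0.0, 0.8, 0.2]
width: 0.903
gripper_force: 0.0
```

Emit:
drive_tool --commands '[{"twist": [0, 0, 0], "travel": [0, 0, 0], "fingers": 0.1}, {"twist": [0, 0, 0], "travel": [0, 0, 0], "fingers": 0.1}]'

```text
time_s: 17.95
position: [620.1, 9.4, 185.7]
tcp_rot: [180.0, -0.0, 92.2]
contact_force: [0.4, 0.0, 0.7]
width: 0.904
gripper_force: 0.0
```

```bash
python3 d.py 622,10,25,92.2
```

```text
t 17.9 p [620.1   9.4 185.7] rpy [180.   -0.   92.2] w 0.904 gf 0.0 q [ 18.  25. -32. 100.  15.  59. -17.]
622,10,25,92.2 [0.0005 0.0019 0.1607] twist [ 0.01 -0.    0.  ]
```

Emit:
drive_tool --commands '[{"twist": [0, 0, 0], "travel": [0.0005, 0.002, 0.04], "fingers": 0.1}, {"twist": [0, 0, 0], "travel": [0.0005, 0.002, 0.08], "fingers": 0.1}, {"twist": [0, 0, 0], "travel": [0.0005, 0.002, 0.12], "fingers": 0.15}, {"twist": [0, 0, 0], "travel": [0.0005, 0.002, 0.15], "fingers": 0.15}, {"twist": [0, 0, 0], "travel": [0.0005, 0.002, 0.16], "fingers": 0.15}, {"twist": [0, 0, 0], "travel": [0.0005, 0.002, 0.16], "fingers": 0.25}, {"twist": [0, 0, 0], "travel": [0.0005, 0.002, 0.16], "fingers": 0.35}, {"twist": [0, 0, 0], "travel": [0.0005, 0.002, 0.16], "fingers": 0.45}, {"twist": [0, 0, 0], "travel": [0.0005, 0.002, 0.16], "fingers": 0.55}, {"twist": [0, 0, 0], "travel": [0.0005, 0.002, 0.16], "fingers": 1}, {"twist": [0, 0, 0], "travel": [0.0005, 0.002, 0.16], "fingers": 1}, {"twist": [0, 0, 0], "travel": [0.0005, 0.002, 0.16], "fingers": 1}]'

```text
time_s: 19.15
position: [623.2, 9.3, 27.0]
tcp_rot: [179.9, 0.0, 92.2]
contact_force: [-3.2, -0.1, 12.0]
width: 0.386
gripper_force: 60.2
```

```bash
python3 d.py 495.5,-300.3,120,158.2
```

```text
t 19.1 p [623.2   9.3  27. ] rpy [179.9   0.   92.2] w 0.386 gf 60.2 q [ 14.  36. -27. 106.  23.  44. -24.]
495.5,-300.3,120,158.2 [-0.3045 -0.1393 -0.0931] twist [  0.09   0.08 -66.  ]
```

Emit:
drive_tool --commands '[{"twist": [0, 0, 0], "travel": [0, 0, -0.02], "fingers": 1}, {"twist": [0, 0, 0], "travel": [0, 0, -0.06], "fingers": 1}, {"twist": [0, 0, 0], "travel": [-0.01, -0.005, -0.1], "fingers": 1}, {"twist": [0, 0, -6], "travel": [-0.04, -0.018, -0.12], "fingers": 1}, {"twist": [0, 0, -12], "travel": [-0.08, -0.036, -0.12], "fingers": 1}, {"twist": [0, 0, -19], "travel": [-0.12, -0.055, -0.12], "fingers": 1}, {"twist": [0, 0, -26], "travel": [-0.16, -0.073, -0.12], "fingers": 1}, {"twist": [0, 0, -33], "travel": [-0.2, -0.091, -0.12], "fingers": 1}, {"twist": [0, 0, -41], "travel": [-0.24, -0.11, -0.12], "fingers": 1}, {"twist": [0, 0, -49], "travel": [-0.275, -0.126, -0.12], "fingers": 1}, {"twist": [0, 0, -57], "travel": [-0.3, -0.137, -0.11], "fingers": 1}, {"twist": [0, 0, -65], "travel": [-0.3045, -0.1395, -0.1], "fingers": 1}]'

```text
time_s: 20.35
position: [492.9, -304.6, 125.7]
tcp_rot: [-179.9, 0.0, 157.3]
contact_force: [0.5, 0.3, -1.4]
width: 0.388
gripper_force: 60.1
```

Emit:
drive_tool --commands '[{"twist": [0, 0, -1], "travel": [0, 0, 0.02], "fingers": 1}, {"twist": [0, 0, -1], "travel": [0, 0, 0.04], "fingers": 1}, {"twist": [0, 0, -1], "travel": [0, 0, 0.05], "fingers": 1}, {"twist": [0, 0, -1], "travel": [0, 0, 0.05], "fingers": 1}, {"twist": [0, 0, -1], "travel": [0, 0, 0.05], "fingers": 1}]'

```text
time_s: 20.85
position: [495.2, -300.3, 76.2]
tcp_rot: [-180.0, 0.0, 158.2]
contact_force: [-0.3, 0.2, -1.4]
width: 0.391
gripper_force: 60.1
```

```bash
python3 d.py 495.5,-300.3,19,158.2; python3 - <<'E'
from h import *
im=env.grab_frame("scene");cv2.imwrite("pics/s4.png",cv2.resize(im[190:290,90:210,::-1],None,fx=5,fy=5,interpolation=2))
E
```

```text
t 20.9 p [ 495.2 -300.3   76.2] rpy [-180.     0.   158.2] w 0.391 gf 60.1 q [ 56.  31. -40. 110.  27.  48.  70.]
495.5,-300.3,19,158.2 [-0.0002  0.0001  0.0572] twist [-0.    0.03  0.04]
```

View pics/s4.png

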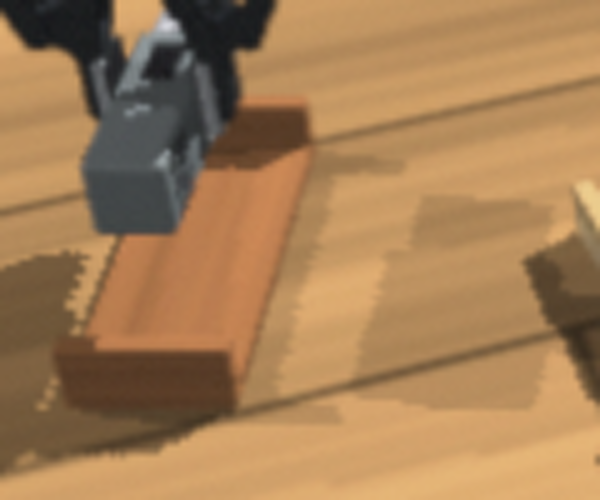

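The candler hangs level above the rest, aligned with it. Lower and release.

Emit:
drive_tool --commands '[{"twist": [0, 0, 0], "travel": [0, 0, 0.025], "fingers": 1}, {"twist": [0, 0, 0], "travel": [0, 0, 0.045], "fingers": 1}, {"twist": [0, 0, 0], "travel": [0, 0, 0.055], "fingers": 1}, {"twist": [0, 0, 0], "travel": [0, 0, 0.057], "fingers": 1}, {"twist": [0, 0, 0], "travel": [0, 0, 0.057], "fingers": 1}, {"twist": [0, 0, 0], "travel": [0, 0, 0.057], "fingers": 0.4}, {"twist": [0, 0, 0], "travel": [0, 0, 0.057], "fingers": 0.15}, {"twist": [0, 0, 0], "travel": [0, 0, 0.057], "fingers": 0.1}, {"twist": [0, 0, 0], "travel": [0, 0, 0.03], "fingers": 0.1}, {"twist": [0, 0, 0], "travel": [0, 0, -0.01], "fingers": 0.1}, {"twist": [0, 0, 0], "travel": [0, 0, -0.06], "fingers": 0.1}, {"twist": [0, 0, 0], "travel": [0, 0, -0.11], "fingers": 0.1}]'

```text
time_s: 22.1
position: [494.5, -299.9, 187.3]
tcp_rot: [180.0, -0.0, 158.3]
contact_force: [0.5, -0.5, -0.0]
width: 0.896
gripper_force: 0.0
```

```bash
python3 d.py 356.8,302.9,200,23.4 560,-100,200,90
```

```text
t 22.1 p [ 494.5 -299.9  187.3] rpy [180.   -0.  158.3] w 0.896 gf 0.0 q [ 60.  24. -44. 105.  19.  59.  76.]
356.8,302.9,200,23.4 [ 0.3512  0.5089 -0.0122] twist [-3.0000e-02 -6.0000e-02  1.3486e+02]
560,-100,200,90 [ 0.0132  0.2099 -0.0126] twist [ 1.000e-02 -5.000e-02  6.826e+01]
```

Emit:
drive_tool --commands '[{"twist": [0, 0, 7], "travel": [0.01, 0.04, -0.012], "fingers": 0.18}, {"twist": [0, 0, 15], "travel": [0.02, 0.085, -0.012], "fingers": 0.18}, {"twist": [0, 0, 23], "travel": [0.03, 0.13, -0.012], "fingers": 0.18}, {"twist": [0, 0, 31], "travel": [0.04, 0.175, -0.012], "fingers": 0.18}, {"twist": [0, 0, 39], "travel": [0.05, 0.22, -0.012], "fingers": 0.18}, {"twist": [0, 0, 47], "travel": [0.06, 0.26, -0.012], "fingers": 0.18}, {"twist": [0, 0, 55], "travel": [0.069, 0.295, -0.012], "fingers": 0.18}, {"twist": [0, 0, 63], "travel": [0.069, 0.295, -0.012], "fingers": 0.18}, {"twist": [0, 0, 70], "travel": [0.069, 0.295, -0.012], "fingers": 0.18}, {"twist": [0, 0, 70], "travel": [0.069, 0.295, -0.012], "fingers": 0.18}, {"twist": [0, 0, 70], "travel": [0.069, 0.295, -0.012], "fingers": 0.18}]'

```text
time_s: 23.2
position: [540.1, -0.8, 197.7]
tcp_rot: [180.0, 0.0, 88.5]
contact_force: [0.5, -0.1, -0.1]
width: 0.818
gripper_force: 0.0
```

```bash
python3 d.py 356.8,302.9,190,23.4; python3 - <<'E'
from h import *
im=env.grab_frame("top");a=cv2.resize(im[180:285,380:460,::-1],None,fx=5,fy=5,interpolation=2)
im=env.grab_frame("scene");b=cv2.resize(im[190:295,90:165,::-1],None,fx=5,fy=5,interpolation=2)
cv2.imwrite("pics/c5.png",cv2.hconcat([a,b]))
E
```

```text
t 23.2 p [540.1  -0.8 197.7] rpy [180.    0.   88.5] w 0.818 gf 0.0 q [ 25.  18. -38. 110.  13.  57. -20.]
356.8,302.9,190,23.4 [ 0.2986 -0.1915  0.0076] twist [1.000e-02 0.000e+00 6.505e+01]
```

View pics/c5.png

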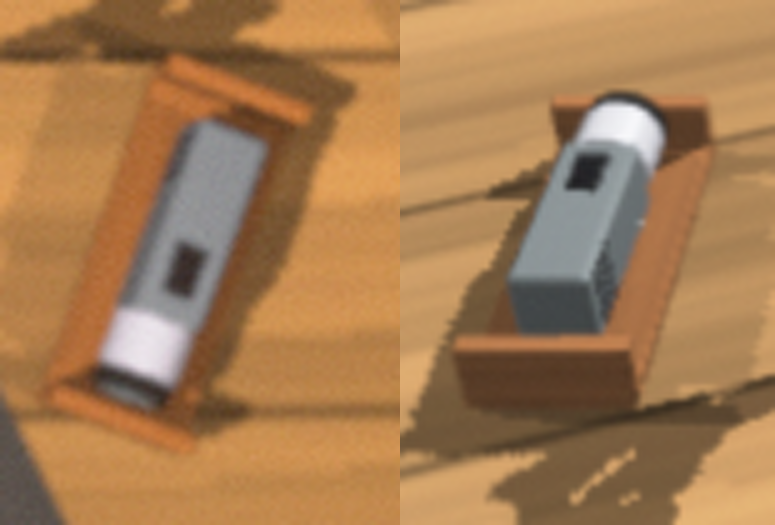

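```bash
python3 - <<'E'
from h import *
np.set_printoptions(precision=1,suppress=True)
T=lambda x,y:np.array([(x+.5)/5-.5+380,(y+.5)/5-.5+180])
W=lambda x,y:np.array([(x-400+.5)/5-.5+90,(y+.5)/5-.5+190])
c,s=np.cos(np.radians(-21.8)),np.sin(np.radians(-21.8))
f=lambda P:((P[0]-495.5)*c+(P[1]+300.3)*s, -(P[0]-495.5)*s+(P[1]+300.3)*c)
def show(n,P): print(n,P,np.array(f(P)))
for n,p,z in [('endL',(203,120),46),('endR',(268,145),46),('bodyR',(200,333),46),('lens end',(128,402),40),('chk far L',(170,55),32),('chk far R',(312,118),32),('chk near L',(45,395),32),('chk near R',(190,448),32),('far inner R',(302,124),32),('far inner L',(160,73),32),('near inner L',(60,383),32),('near inner R',(197,436),32)]:
    show(n,onz('top',T(*p),z))
for n,p,z in [('botL',(519,331),10),('botR',(601,332),10),('topL',(510,278),46),('topR',(597,284),46),('chkL',(455,347),32),('chkR',(632,347),32),('backL',(552,98),32),('backR',(710,98),32)]:
    show('s '+n,onz('scene',W(*p),z))
E
```

```text
endL [ 555.2 -308.9   46. ] [58.6 14.2]
endR [ 543.6 -338.4   46. ] [ 58.8 -17.5]
bodyR [ 458.9 -304.2   46. ] [-32.5 -17.2]
lens end [ 428.4 -272.1   40. ] [-72.8   1.2]
chk far L [ 587.  -298.9   32. ] [84.4 35.3]
chk far R [ 557.4 -364.2   32. ] [ 81.2 -36.3]
chk near L [ 431.8 -236.4   32. ] [-82.9  35.7]
chk near R [ 407.2 -302.1   32. ] [-81.3 -34.5]
far inner R [ 554.7 -359.4   32. ] [ 76.9 -32.9]
far inner L [ 578.6 -293.9   32. ] [74.8 36.8]
near inner L [ 437.2 -243.4   32. ] [-75.3  31.2]
near inner R [ 412.6 -305.5   32. ] [-75.1 -35.6]
s botL [ 534.8 -338.    10. ] [ 50.5 -20.4]
s botR [ 547.9 -306.5   10. ] [51.  13.7]
s topL [ 545.1 -336.2   46. ] [ 59.4 -14.9]
s topR [ 561.7 -304.2   46. ] [62.9 20.9]
s chkL [ 562.2 -362.2   32. ] [ 85.  -32.7]
s chkR [ 588.  -296.8   32. ] [84.6 37.6]
s backL [ 405.9 -303.4   32. ] [-82.  -36.2]
s backR [ 432.3 -237.    32. ] [-82.2  35.3]
```

The candler lies flat in the rest with its lens towards the robot, but its ends are at +59 and −73 along the rest. That puts it about 6 mm too close to the robot, so I'll mend it.

```bash
python3 d.py 495.2,-300.3,130,158.2
```

```text
t 23.3 p [540.2  -1.1 197.6] rpy [180.   -0.   88.4] w 0.817 gf 0.0 q [ 25.  18. -38. 110.  13.  57. -20.]
495.2,-300.3,130,158.2 [-0.3004 -0.0365  0.0676] twist [  0.     0.   -69.82]
```

Emit:
drive_tool --commands '[{"twist": [0, 0, -8], "travel": [-0.04, -0.005, 0], "fingers": 0.1}, {"twist": [0, 0, -16], "travel": [-0.085, -0.01, 0], "fingers": 0.1}, {"twist": [0, 0, -24], "travel": [-0.13, -0.016, 0], "fingers": 0.1}, {"twist": [0, 0, -32], "travel": [-0.175, -0.021, 0], "fingers": 0.1}, {"twist": [0, 0, -40], "travel": [-0.22, -0.027, 0], "fingers": 0.1}, {"twist": [0, 0, -48], "travel": [-0.26, -0.032, 0.02], "fingers": 0.1}, {"twist": [0, 0, -56], "travel": [-0.29, -0.036, 0.04], "fingers": 0.1}, {"twist": [0, 0, -64], "travel": [-0.3005, -0.0365, 0.067], "fingers": 0.1}, {"twist": [0, 0, -69.8], "travel": [-0.3005, -0.0365, 0.067], "fingers": 0.1}, {"twist": [0, 0, -69.8], "travel": [-0.3005, -0.0365, 0.067], "fingers": 0.1}, {"twist": [0, 0, -69.8], "travel": [-0.3005, -0.0365, 0.067], "fingers": 0.1}]'

```text
time_s: 24.4
position: [494.6, -300.1, 130.9]
tcp_rot: [180.0, 0.0, 157.9]
contact_force: [0.9, 0.5, 0.4]
width: 0.899
gripper_force: 0.0
```

```bash
python3 d.py 495.2,-300.3,19,158.2
```

```text
t 24.4 p [ 494.6 -300.1  130.9] rpy [180.    0.  157.9] w 0.899 gf 0.0 q [ 58.  27. -42. 108.  22.  53.  73.]
495.2,-300.3,19,158.2 [-0.0006  0.      0.1119] twist [ 0.02  0.03 -0.31]
```

Emit:
drive_tool --commands '[{"twist": [0, 0, -0.3], "travel": [0, 0, 0.04], "fingers": 0.1}, {"twist": [0, 0, -0.3], "travel": [0, 0, 0.08], "fingers": 0.1}, {"twist": [0, 0, -0.3], "travel": [0, 0, 0.105], "fingers": 0.1}, {"twist": [0, 0, -0.3], "travel": [0, 0, 0.111], "fingers": 0.25}, {"twist": [0, 0, -0.3], "travel": [0, 0, 0.111], "fingers": 0.4}, {"twist": [0, 0, -0.3], "travel": [0, 0, 0.111], "fingers": 0.55}, {"twist": [0, 0, -0.3], "travel": [0, 0, 0.111], "fingers": 1}, {"twist": [0, 0, -0.3], "travel": [0, 0, 0.111], "fingers": 1}, {"twist": [0, 0, -0.3], "travel": [0, 0, 0.111], "fingers": 1}]'

```text
time_s: 25.3
position: [495.5, -300.5, 21.5]
tcp_rot: [-180.0, 0.2, 158.3]
contact_force: [-0.8, 1.5, 5.6]
width: 0.387
gripper_force: 60.2
```

Emit:
drive_tool --commands '[{"twist": [0, 0, 0], "travel": [0, 0, -0.005], "fingers": 1}, {"twist": [0, 0, 0], "travel": [-0.003, 0, -0.005], "fingers": 1}, {"twist": [0, 0, 0], "travel": [-0.006, 0, -0.005], "fingers": 1}, {"twist": [0, 0, 0], "travel": [-0.006, 0, -0.003], "fingers": 1}, {"twist": [0, 0, 0], "travel": [-0.006, 0, 0], "fingers": 1}, {"twist": [0, 0, 0], "travel": [-0.006, 0, 0], "fingers": 1}, {"twist": [0, 0, 0], "travel": [-0.006, 0, 0], "fingers": 0.4}, {"twist": [0, 0, 0], "travel": [-0.006, 0, 0], "fingers": 0.15}, {"twist": [0, 0, 0], "travel": [-0.006, 0, 0], "fingers": 0.1}, {"twist": [0, 0, 0], "travel": [-0.006, 0, -0.03], "fingers": 0.1}, {"twist": [0, 0, 0], "travel": [-0.006, 0, -0.08], "fingers": 0.1}, {"twist": [0, 0, 0], "travel": [-0.006, 0, -0.13], "fingers": 0.1}]'

```text
time_s: 26.5
position: [499.4, -301.6, 150.2]
tcp_rot: [179.9, -0.1, 158.4]
contact_force: [0.5, -0.8, 0.6]
width: 0.905
gripper_force: 0.0
```

```bash
python3 d.py 540,0,195,88.5
```

```text
t 26.5 p [ 499.4 -301.6  150.2] rpy [ 1.799e+02 -1.000e-01  1.584e+02] w 0.905 gf 0.0 q [ 58.  27. -43. 106.  22.  56.  75.]
540,0,195,88.5 [ 0.0736  0.2954 -0.0443] twist [-1.000e-02 -1.400e-01  6.986e+01]
```

Emit:
drive_tool --commands '[{"twist": [0, 0, 5], "travel": [0.005, 0.02, -0.025], "fingers": 0.18}, {"twist": [0, 0, 12], "travel": [0.015, 0.06, -0.045], "fingers": 0.18}, {"twist": [0, 0, 20], "travel": [0.026, 0.105, -0.045], "fingers": 0.18}, {"twist": [0, 0, 28], "travel": [0.037, 0.15, -0.045], "fingers": 0.18}, {"twist": [0, 0, 36], "travel": [0.048, 0.195, -0.045], "fingers": 0.18}, {"twist": [0, 0, 44], "travel": [0.059, 0.24, -0.045], "fingers": 0.18}, {"twist": [0, 0, 52], "travel": [0.07, 0.28, -0.045], "fingers": 0.18}, {"twist": [0, 0, 60], "travel": [0.0735, 0.295, -0.045], "fingers": 0.18}, {"twist": [0, 0, 68], "travel": [0.0735, 0.295, -0.045], "fingers": 0.18}, {"twist": [0, 0, 70], "travel": [0.0735, 0.295, -0.045], "fingers": 0.18}, {"twist": [0, 0, 70], "travel": [0.0735, 0.295, -0.045], "fingers": 0.18}]'

```text
time_s: 27.6
position: [540.5, -0.6, 194.3]
tcp_rot: [-180.0, 0.0, 88.3]
contact_force: [0.1, 0.2, 0.2]
width: 0.823
gripper_force: 0.0
```

```bash
python3 d.py 356.8,302.9,190,23.4; python3 - <<'E'
from h import *
im=env.grab_frame("top");a=cv2.resize(im[180:285,380:460,::-1],None,fx=5,fy=5,interpolation=2)
im=env.grab_frame("scene");b=cv2.resize(im[190:295,90:165,::-1],None,fx=5,fy=5,interpolation=2)
cv2.imwrite("pics/c6.png",cv2.hconcat([a,b]))
E
```

```text
t 27.6 p [540.5  -0.6 194.3] rpy [-180.     0.    88.3] w 0.823 gf 0.0 q [ 25.  18. -37. 110.  13.  57. -20.]
356.8,302.9,190,23.4 [ 0.298  -0.1924  0.0044] twist [-2.000e-02  1.000e-02  6.494e+01]
```

View pics/c6.png

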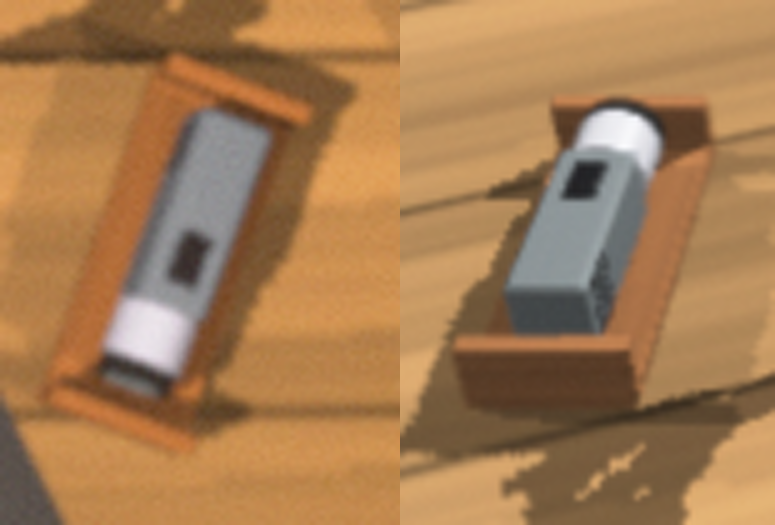

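Now the candler sits centred lengthwise (front end at crop (238,120), lens end at (135,390), even gaps). Back for the bottle.

Emit:
drive_tool --commands '[{"twist": [0, 0, 7], "travel": [0.035, -0.022, 0], "fingers": 0.18}, {"twist": [0, 0, 15], "travel": [0.072, -0.046, 0], "fingers": 0.18}, {"twist": [0, 0, 23], "travel": [0.11, -0.07, 0], "fingers": 0.18}, {"twist": [0, 0, 31], "travel": [0.148, -0.095, 0], "fingers": 0.18}, {"twist": [0, 0, 39], "travel": [0.185, -0.12, 0], "fingers": 0.18}, {"twist": [0, 0, 47], "travel": [0.222, -0.143, 0], "fingers": 0.18}, {"twist": [0, 0, 55], "travel": [0.257, -0.166, 0], "fingers": 0.18}, {"twist": [0, 0, 61], "travel": [0.285, -0.184, 0], "fingers": 0.18}, {"twist": [0, 0, 65], "travel": [0.298, -0.1925, 0], "fingers": 0.18}, {"twist": [0, 0, 65], "travel": [0.298, -0.1925, 0], "fingers": 0.18}, {"twist": [0, 0, 65], "travel": [0.298, -0.1925, 0], "fingers": 0.18}, {"twist": [0, 0, 65], "travel": [0.298, -0.1925, 0], "fingers": 0.18}]'

```text
time_s: 28.9
position: [357.5, 301.6, 194.4]
tcp_rot: [180.0, 0.0, 23.4]
contact_force: [-0.1, -0.8, -0.3]
width: 0.816
gripper_force: 0.0
```

```bash
python3 d.py 356.6,302.5,38,23.4
```

```text
t 28.9 p [357.5 301.6 194.4] rpy [180.    0.   23.4] w 0.816 gf 0.0 q [ -11.   11.  -41.  118.    9.   54. -123.]
356.6,302.5,38,23.4 [-0.0004 -0.0012  0.1564] twist [ 0.02  0.01 -0.04]
```

Emit:
drive_tool --commands '[{"twist": [0, 0, 0], "travel": [-0.0005, -0.001, 0.03], "fingers": 0.18}, {"twist": [0, 0, 0], "travel": [-0.0005, -0.001, 0.07], "fingers": 0.18}, {"twist": [0, 0, 0], "travel": [-0.0005, -0.001, 0.11], "fingers": 0.18}, {"twist": [0, 0, 0], "travel": [-0.0005, -0.001, 0.14], "fingers": 0.18}, {"twist": [0, 0, 0], "travel": [-0.0005, -0.001, 0.157], "fingers": 0.18}, {"twist": [0, 0, 0], "travel": [-0.0005, -0.001, 0.157], "fingers": 0.18}, {"twist": [0, 0, 0], "travel": [-0.0005, -0.001, 0.157], "fingers": 0.3}, {"twist": [0, 0, 0], "travel": [-0.0005, -0.001, 0.157], "fingers": 0.4}, {"twist": [0, 0, 0], "travel": [-0.0005, -0.001, 0.157], "fingers": 0.5}, {"twist": [0, 0, 0], "travel": [-0.0005, -0.001, 0.157], "fingers": 1}, {"twist": [0, 0, 0], "travel": [-0.0005, -0.001, 0.157], "fingers": 1}, {"twist": [0, 0, 0], "travel": [-0.0005, -0.001, 0.157], "fingers": 1}]'

```text
time_s: 30.1
position: [357.0, 303.5, 39.1]
tcp_rot: [180.0, -0.1, 23.3]
contact_force: [-1.5, -3.5, 12.6]
width: 0.544
gripper_force: 59.4
```

```bash
python3 d.py 570.3,-88.5,170,3.5
```

```text
t 30.1 p [357.  303.5  39.1] rpy [ 1.80e+02 -1.00e-01  2.33e+01] w 0.544 gf 59.4 q [ -19.   25.  -34.  125.   24.   36. -138.]
570.3,-88.5,170,3.5 [ 0.0412  0.4444 -0.1307] twist [-1.00e-02 -1.40e-01  1.98e+01]
```

Emit:
drive_tool --commands '[{"twist": [0, 0, 0], "travel": [0, 0, -0.02], "fingers": 1}, {"twist": [0, 0, 0], "travel": [0, 0, -0.06], "fingers": 1}, {"twist": [0, 0, 0], "travel": [0, 0, -0.105], "fingers": 1}, {"twist": [0, 0, 1], "travel": [0.001, 0.015, -0.14], "fingers": 1}, {"twist": [0, 0, 3], "travel": [0.005, 0.05, -0.16], "fingers": 1}, {"twist": [0, 0, 5], "travel": [0.009, 0.095, -0.16], "fingers": 1}, {"twist": [0, 0, 8], "travel": [0.013, 0.14, -0.16], "fingers": 1}, {"twist": [0, 0, 11], "travel": [0.017, 0.185, -0.16], "fingers": 1}, {"twist": [0, 0, 14], "travel": [0.021, 0.23, -0.16], "fingers": 1}, {"twist": [0, 0, 17], "travel": [0.025, 0.275, -0.16], "fingers": 1}, {"twist": [0, 0, 19], "travel": [0.029, 0.32, -0.16], "fingers": 1}, {"twist": [0, 0, 19.8], "travel": [0.033, 0.36, -0.16], "fingers": 1}]'

```text
time_s: 31.3
position: [529.7, -16.7, 198.7]
tcp_rot: [180.0, -0.1, 3.4]
contact_force: [1.1, 1.5, -1.4]
width: 0.546
gripper_force: 62.1
```

Emit:
drive_tool --commands '[{"twist": [0, 0, 0], "travel": [0.005, 0.03, 0.02], "fingers": 1}, {"twist": [0, 0, 0], "travel": [0.012, 0.06, 0.06], "fingers": 1}, {"twist": [0, 0, 0], "travel": [0.018, 0.079, 0.09], "fingers": 1}, {"twist": [0, 0, 0], "travel": [0.018, 0.079, 0.11], "fingers": 1}, {"twist": [0, 0, 0], "travel": [0.018, 0.079, 0.11], "fingers": 1}, {"twist": [0, 0, 0], "travel": [0.018, 0.079, 0.11], "fingers": 1}, {"twist": [0, 0, 0], "travel": [0.018, 0.079, 0.11], "fingers": 1}]'

```text
time_s: 32.0
position: [552.6, -91.6, 89.4]
tcp_rot: [180.0, -0.1, 3.6]
contact_force: [-0.2, -0.3, -1.7]
width: 0.541
gripper_force: 62.2
```

```bash
python3 d.py 570.2,-88.3,49.5,3.5
```

```text
t 32.0 p [552.6 -91.6  89.4] rpy [ 1.8e+02 -1.0e-01  3.6e+00] w 0.541 gf 62.2 q [ 20.  25. -21. 113.  13.  44. -95.]
570.2,-88.3,49.5,3.5 [ 0.0177 -0.0022  0.0399] twist [ 0.02 -0.14  0.07]
```

Emit:
drive_tool --commands '[{"twist": [0, 0, 0], "travel": [0.01, -0.001, 0], "fingers": 1}, {"twist": [0, 0, 0], "travel": [0.0177, -0.0022, 0], "fingers": 1}, {"twist": [0, 0, 0], "travel": [0.0177, -0.0022, 0.02], "fingers": 1}, {"twist": [0, 0, 0], "travel": [0.0177, -0.0022, 0.033], "fingers": 1}, {"twist": [0, 0, 0], "travel": [0.0177, -0.0022, 0.0395], "fingers": 1}, {"twist": [0, 0, 0], "travel": [0.0177, -0.0022, 0.0395], "fingers": 1}, {"twist": [0, 0, 0], "travel": [0.0177, -0.0022, 0.0395], "fingers": 1}]'

```text
time_s: 32.7
position: [569.8, -88.5, 48.3]
tcp_rot: [-180.0, -0.0, 3.5]
contact_force: [1.0, 0.4, 2.1]
width: 0.545
gripper_force: 64.3
```

```bash
python3 d.py 570.2,-88.3,49.5,3.5
```

```text
t 32.7 p [569.8 -88.5  48.3] rpy [-180.    -0.     3.5] w 0.545 gf 64.3 q [ 18.  30. -20. 112.  15.  41. -97.]
570.2,-88.3,49.5,3.5 [ 0.0004 -0.0002 -0.0012] twist [-0.   -0.03  0.04]
```

Emit:
drive_tool --commands '[{"twist": [0, 0, 0], "travel": [0, 0, 0], "fingers": 0.4}, {"twist": [0, 0, 0], "travel": [0, 0, 0], "fingers": 0.2}, {"twist": [0, 0, 0], "travel": [0, 0, 0], "fingers": 0.16}, {"twist": [0, 0, 0], "travel": [0, 0, -0.02], "fingers": 0.16}, {"twist": [0, 0, 0], "travel": [0, 0, -0.06], "fingers": 0.16}, {"twist": [0, 0, 0], "travel": [0, 0, -0.11], "fingers": 0.16}, {"twist": [0, 0, 0], "travel": [0, 0, -0.15], "fingers": 0.16}, {"twist": [0, 0, 0], "travel": [-0.01, -0.04, -0.15], "fingers": 0.16}, {"twist": [0, 0, 0], "travel": [-0.02, -0.085, -0.15], "fingers": 0.16}, {"twist": [0, 0, 0], "travel": [-0.032, -0.13, -0.15], "fingers": 0.16}, {"twist": [0, 0, 0], "travel": [-0.044, -0.175, -0.15], "fingers": 0.16}, {"twist": [0, 0, 0], "travel": [-0.056, -0.22, -0.15], "fingers": 0.16}]'

```text
time_s: 33.9
position: [499.0, 128.9, 198.2]
tcp_rot: [180.0, -0.0, 3.5]
contact_force: [1.1, 0.0, -0.0]
width: 0.84
gripper_force: 0.0
```

```bash
python3 d.py 444.2,295.3,150,3.5
```

```text
t 33.9 p [499.  128.9 198.2] rpy [180.   -0.    3.5] w 0.84 gf 0.0 q [   5.   14.  -30.  113.    8.   55. -116.]
444.2,295.3,150,3.5 [-0.0445 -0.1694  0.0482] twist [ 0.01 -0.02  0.01]
```

Emit:
drive_tool --commands '[{"twist": [0, 0, -4], "travel": [-0.012, -0.045, 0], "fingers": 0.15}, {"twist": [0, 0, -8], "travel": [-0.024, -0.09, 0], "fingers": 0.15}, {"twist": [0, 0, -13], "travel": [-0.035, -0.13, 0], "fingers": 0.15}, {"twist": [0, 0, -17], "travel": [-0.043, -0.16, 0.01], "fingers": 0.15}, {"twist": [0, 0, -20], "travel": [-0.0445, -0.169, 0.03], "fingers": 0.15}, {"twist": [0, 0, -20], "travel": [-0.0445, -0.169, 0.048], "fingers": 0.15}, {"twist": [0, 0, -20], "travel": [-0.0445, -0.169, 0.048], "fingers": 0.15}, {"twist": [0, 0, -20], "travel": [-0.0445, -0.169, 0.048], "fingers": 0.15}, {"twist": [0, 0, -20], "travel": [-0.0445, -0.169, 0.048], "fingers": 0.15}]'

```text
time_s: 34.8
position: [445.5, 293.4, 151.0]
tcp_rot: [-180.0, -0.1, 23.5]
contact_force: [0.6, -0.9, -0.9]
width: 0.849
gripper_force: 0.0
```

```bash
python3 d.py 444.2,295.3,19.5,23.5
```

```text
t 34.8 p [445.5 293.4 151. ] rpy [-1.80e+02 -1.00e-01  2.35e+01] w 0.849 gf 0.0 q [  -9.   20.  -37.  113.   15.   52. -121.]
444.2,295.3,19.5,23.5 [-0.0006 -0.0023  0.1315] twist [-0.   -0.06 -0.02]
```

Emit:
drive_tool --commands '[{"twist": [0, 0, 0], "travel": [-0.0005, -0.002, 0.03], "fingers": 0.15}, {"twist": [0, 0, 0], "travel": [-0.0005, -0.002, 0.07], "fingers": 0.15}, {"twist": [0, 0, 0], "travel": [-0.0005, -0.002, 0.105], "fingers": 0.15}, {"twist": [0, 0, 0], "travel": [-0.0005, -0.002, 0.125], "fingers": 0.15}, {"twist": [0, 0, 0], "travel": [-0.0005, -0.002, 0.131], "fingers": 0.15}, {"twist": [0, 0, 0], "travel": [-0.0005, -0.002, 0.131], "fingers": 0.15}, {"twist": [0, 0, 0], "travel": [-0.0005, -0.002, 0.131], "fingers": 0.25}, {"twist": [0, 0, 0], "travel": [-0.0005, -0.002, 0.131], "fingers": 0.35}, {"twist": [0, 0, 0], "travel": [-0.0005, -0.002, 0.131], "fingers": 0.5}, {"twist": [0, 0, 0], "travel": [-0.0005, -0.002, 0.131], "fingers": 1}, {"twist": [0, 0, 0], "travel": [-0.0005, -0.002, 0.131], "fingers": 1}, {"twist": [0, 0, 0], "travel": [-0.0005, -0.002, 0.131], "fingers": 1}]'

```text
time_s: 36.0
position: [444.7, 295.4, 20.7]
tcp_rot: [180.0, -0.1, 23.5]
contact_force: [-3.0, -3.0, 15.3]
width: 0.625
gripper_force: 59.7
```

```bash
python3 d.py 564.5,-4,170,3.5
```

```text
t 36.0 p [444.7 295.4  20.7] rpy [ 1.80e+02 -1.00e-01  2.35e+01] w 0.625 gf 59.7 q [ -15.   31.  -31.  117.   26.   38. -130.]
564.5,-4,170,3.5 [-0.0091  0.3223 -0.1492] twist [-1.0e-02 -1.4e-01  2.0e+01]
```

Emit:
drive_tool --commands '[{"twist": [0, 0, 0], "travel": [0, 0, -0.02], "fingers": 1}, {"twist": [0, 0, 0], "travel": [0, 0, -0.06], "fingers": 1}, {"twist": [0, 0, 0], "travel": [0, 0, -0.105], "fingers": 1}, {"twist": [0, 0, 2], "travel": [0, 0.02, -0.145], "fingers": 1}, {"twist": [0, 0, 5], "travel": [-0.001, 0.06, -0.15], "fingers": 1}, {"twist": [0, 0, 8], "travel": [-0.003, 0.105, -0.15], "fingers": 1}, {"twist": [0, 0, 11], "travel": [-0.004, 0.15, -0.15], "fingers": 1}, {"twist": [0, 0, 14], "travel": [-0.006, 0.195, -0.15], "fingers": 1}, {"twist": [0, 0, 17], "travel": [-0.007, 0.24, -0.15], "fingers": 1}, {"twist": [0, 0, 20], "travel": [-0.008, 0.28, -0.13], "fingers": 1}, {"twist": [0, 0, 20], "travel": [-0.009, 0.31, -0.1], "fingers": 1}, {"twist": [0, 0, 20], "travel": [-0.009, 0.322, -0.07], "fingers": 1}]'

```text
time_s: 37.2
position: [565.3, -7.5, 89.2]
tcp_rot: [179.9, -0.1, 3.3]
contact_force: [0.5, 0.2, -1.8]
width: 0.625
gripper_force: 63.2
```

Emit:
drive_tool --commands '[{"twist": [0, 0, 0], "travel": [0, 0, 0], "fingers": 1}, {"twist": [0, 0, 0], "travel": [0, 0, 0], "fingers": 1}, {"twist": [0, 0, 0], "travel": [0, 0, 0], "fingers": 1}, {"twist": [0, 0, 0], "travel": [0, 0, 0], "fingers": 1}]'

```text
time_s: 37.6
position: [564.7, -2.7, 90.8]
tcp_rot: [-180.0, -0.1, 3.6]
contact_force: [0.5, -0.7, -0.9]
width: 0.621
gripper_force: 63.3
```

```bash
python3 d.py 564.6,-4.0,31,3.5
```

```text
t 37.6 p [564.7  -2.7  90.8] rpy [-1.8e+02 -1.0e-01  3.6e+00] w 0.621 gf 63.3 q [  14.   26.  -25.  112.   15.   45. -106.]
564.6,-4.0,31,3.5 [-0.0003  0.0013  0.0598] twist [-0.   -0.14  0.11]
```

Emit:
drive_tool --commands '[{"twist": [0, 0, 0], "travel": [0, 0.001, 0.03], "fingers": 1}, {"twist": [0, 0, 0], "travel": [0, 0.001, 0.05], "fingers": 1}, {"twist": [0, 0, 0], "travel": [0, 0.001, 0.0595], "fingers": 1}, {"twist": [0, 0, 0], "travel": [0, 0.001, 0.0595], "fingers": 1}, {"twist": [0, 0, 0], "travel": [0, 0.001, 0.0595], "fingers": 1}, {"twist": [0, 0, 0], "travel": [0, 0.001, 0.0595], "fingers": 0.35}, {"twist": [0, 0, 0], "travel": [0, 0.001, 0.0595], "fingers": 0.18}, {"twist": [0, 0, 0], "travel": [0, 0.001, 0.0595], "fingers": 0.16}, {"twist": [0, 0, 0], "travel": [0, 0.001, 0.035], "fingers": 0.16}, {"twist": [0, 0, 0], "travel": [0, 0.001, -0.01], "fingers": 0.16}, {"twist": [0, 0, 0], "travel": [0, 0.001, -0.055], "fingers": 0.16}, {"twist": [0, 0, 0], "travel": [0, -0.03, -0.08], "fingers": 0.16}]'

```text
time_s: 38.8
position: [563.5, 22.8, 172.5]
tcp_rot: [179.9, -0.2, 3.2]
contact_force: [1.1, 0.3, -1.1]
width: 0.841
gripper_force: 0.0
```

```bash
python3 d.py 533.3,285.8,150,3.5
```

```text
t 38.8 p [563.5  22.8 172.5] rpy [179.9  -0.2   3.2] w 0.841 gf 0.0 q [  14.   20.  -27.  109.   11.   54. -106.]
533.3,285.8,150,3.5 [-0.0154 -0.2643  0.022 ] twist [ 0.09 -0.18 -0.28]
```

Emit:
drive_tool --commands '[{"twist": [0, 0, 0], "travel": [-0.003, -0.045, 0], "fingers": 0.18}, {"twist": [0, 0, 0], "travel": [-0.006, -0.09, 0], "fingers": 0.18}, {"twist": [0, 0, 0], "travel": [-0.009, -0.135, 0], "fingers": 0.18}, {"twist": [0, 0, 0], "travel": [-0.011, -0.18, 0], "fingers": 0.18}, {"twist": [0, 0, 0], "travel": [-0.013, -0.22, 0], "fingers": 0.18}, {"twist": [0, 0, -0.3], "travel": [-0.015, -0.25, 0.01], "fingers": 0.18}, {"twist": [0, 0, -0.3], "travel": [-0.0155, -0.2645, 0.02], "fingers": 0.18}, {"twist": [0, 0, -0.3], "travel": [-0.0155, -0.2645, 0.02], "fingers": 0.18}, {"twist": [0, 0, -0.3], "travel": [-0.0155, -0.2645, 0.02], "fingers": 0.18}, {"twist": [0, 0, -0.3], "travel": [-0.0155, -0.2645, 0.02], "fingers": 0.18}]'

```text
time_s: 39.8
position: [531.0, 288.0, 149.5]
tcp_rot: [180.0, -0.0, 3.7]
contact_force: [0.6, 0.0, -0.1]
width: 0.82
gripper_force: 0.0
```

```bash
python3 d.py 533.3,285.8,29.5,3.5
```

```text
t 39.8 p [531.  288.  149.5] rpy [180.   -0.    3.7] w 0.82 gf 0.0 q [ -10.   26.  -31.  104.   16.   54. -135.]
533.3,285.8,29.5,3.5 [0.0021 0.0023 0.12  ] twist [ 0.02 -0.03  0.24]
```

Emit:
drive_tool --commands '[{"twist": [0, 0, 0.2], "travel": [0.002, 0.0023, 0.02], "fingers": 0.18}, {"twist": [0, 0, 0.2], "travel": [0.002, 0.0023, 0.06], "fingers": 0.18}, {"twist": [0, 0, 0.2], "travel": [0.002, 0.0023, 0.095], "fingers": 0.18}, {"twist": [0, 0, 0.2], "travel": [0.002, 0.0023, 0.115], "fingers": 0.18}, {"twist": [0, 0, 0.2], "travel": [0.002, 0.0023, 0.12], "fingers": 0.18}, {"twist": [0, 0, 0.2], "travel": [0.002, 0.0023, 0.12], "fingers": 0.18}, {"twist": [0, 0, 0.2], "travel": [0.002, 0.0023, 0.12], "fingers": 0.3}, {"twist": [0, 0, 0.2], "travel": [0.002, 0.0023, 0.12], "fingers": 0.4}, {"twist": [0, 0, 0.2], "travel": [0.002, 0.0023, 0.12], "fingers": 0.5}, {"twist": [0, 0, 0.2], "travel": [0.002, 0.0023, 0.12], "fingers": 1}, {"twist": [0, 0, 0.2], "travel": [0.002, 0.0023, 0.12], "fingers": 1}, {"twist": [0, 0, 0.2], "travel": [0.002, 0.0023, 0.12], "fingers": 1}]'

```text
time_s: 41.0
position: [533.6, 287.1, 30.6]
tcp_rot: [-180.0, -0.1, 3.6]
contact_force: [-1.7, -3.2, 9.7]
width: 0.554
gripper_force: 62.1
```

```bash
python3 d.py 561.3,89.3,90,3.5
```

```text
t 41.0 p [533.6 287.1  30.6] rpy [-1.8e+02 -1.0e-01  3.6e+00] w 0.554 gf 62.1 q [ -14.   34.  -27.  108.   22.   43. -140.]
561.3,89.3,90,3.5 [ 0.0154  0.1992 -0.0594] twist [-0.03 -0.13  0.1 ]
```

Emit:
drive_tool --commands '[{"twist": [0, 0, 0], "travel": [0, 0, -0.02], "fingers": 1}, {"twist": [0, 0, 0], "travel": [0, 0, -0.06], "fingers": 1}, {"twist": [0, 0, 0], "travel": [0, 0, -0.1], "fingers": 1}, {"twist": [0, 0, 0], "travel": [0.002, 0.02, -0.12], "fingers": 1}, {"twist": [0, 0, 0], "travel": [0.005, 0.06, -0.12], "fingers": 1}, {"twist": [0, 0, 0], "travel": [0.008, 0.105, -0.12], "fingers": 1}, {"twist": [0, 0, 0], "travel": [0.012, 0.15, -0.12], "fingers": 1}, {"twist": [0, 0, 0], "travel": [0.014, 0.18, -0.1], "fingers": 1}, {"twist": [0, 0, 0], "travel": [0.0155, 0.199, -0.07], "fingers": 1}, {"twist": [0, 0, 0], "travel": [0.0155, 0.199, -0.06], "fingers": 1}, {"twist": [0, 0, 0], "travel": [0.0155, 0.199, -0.06], "fingers": 1}, {"twist": [0, 0, 0], "travel": [0.0155, 0.199, -0.06], "fingers": 1}]'

```text
time_s: 42.2
position: [560.9, 90.7, 90.0]
tcp_rot: [-180.0, -0.1, 3.7]
contact_force: [-0.7, -0.0, -1.0]
width: 0.559
gripper_force: 62.3
```

```bash
python3 d.py 561.3,89.3,41,3.5
```

```text
t 42.2 p [560.9  90.7  90. ] rpy [-1.8e+02 -1.0e-01  3.7e+00] w 0.559 gf 62.3 q [   6.   27.  -28.  111.   17.   46. -117.]
561.3,89.3,41,3.5 [0.0002 0.0014 0.049 ] twist [-0.04 -0.05  0.2 ]
```

Emit:
drive_tool --commands '[{"twist": [0, 0, 0.2], "travel": [0, 0.0013, 0.02], "fingers": 1}, {"twist": [0, 0, 0.2], "travel": [0, 0.0013, 0.04], "fingers": 1}, {"twist": [0, 0, 0.2], "travel": [0, 0.0013, 0.0487], "fingers": 1}, {"twist": [0, 0, 0.2], "travel": [0, 0.0013, 0.0487], "fingers": 1}, {"twist": [0, 0, 0.2], "travel": [0, 0.0013, 0.0487], "fingers": 1}, {"twist": [0, 0, 0.2], "travel": [0, 0.0013, 0.0487], "fingers": 0.35}, {"twist": [0, 0, 0.2], "travel": [0, 0.0013, 0.0487], "fingers": 0.2}, {"twist": [0, 0, 0.2], "travel": [0, 0.0013, 0.0487], "fingers": 0.18}, {"twist": [0, 0, 0.2], "travel": [0, 0.0013, 0.025], "fingers": 0.18}, {"twist": [0, 0, 0.2], "travel": [0, 0.0013, -0.02], "fingers": 0.18}, {"twist": [0, 0, 0.2], "travel": [0, 0.0013, -0.065], "fingers": 0.18}, {"twist": [0, 0, 0.2], "travel": [0, 0.0013, -0.11], "fingers": 0.18}]'

```text
time_s: 43.4
position: [560.4, 88.2, 200.9]
tcp_rot: [-180.0, 0.0, 3.4]
contact_force: [1.0, -0.6, 0.2]
width: 0.818
gripper_force: 0.0
```

Emit:
drive_tool --commands '[{"twist": [0, 0, 0], "travel": [-0.01, -0.05, 0], "fingers": 0.1}, {"twist": [0, 0, 0], "travel": [-0.02, -0.09, 0], "fingers": 0.1}, {"twist": [0, 0, 0], "travel": [-0.04, -0.13, 0], "fingers": 0.1}, {"twist": [0, 0, 0], "travel": [-0.06, -0.17, 0], "fingers": 0.1}, {"twist": [0, 0, 0], "travel": [-0.08, -0.2, 0], "fingers": 0.1}, {"twist": [0, 0, 0], "travel": [-0.08, -0.2, 0], "fingers": 0.1}, {"twist": [0, 0, 0], "travel": [-0.08, -0.2, 0], "fingers": 0.1}]'

```text
time_s: 44.1
position: [468.6, 283.4, 199.3]
tcp_rot: [180.0, -0.0, 3.5]
contact_force: [0.9, -1.3, -0.4]
width: 0.897
gripper_force: 0.0
```

```bash
python3 d.py; python3 - <<'E'
from h import *
a=env.grab_frame("top");cv2.imwrite("pics/top9.png",a[:,:,::-1])
b=env.grab_frame("scene");cv2.imwrite("pics/scene9.png",b[:,:,::-1])
o=cv2.imread("pics/top0.png");n=a[:,:,::-1]
f=lambda i:cv2.resize(i[130:230,210:360],None,fx=2.6,fy=2.6,interpolation=2)
g=lambda i:cv2.resize(i[170:290,200:360],None,fx=2.4,fy=2.4,interpolation=2)
u=cv2.hconcat([f(o),f(n)]);v=cv2.hconcat([g(cv2.imread("pics/scene0.png")),g(b[:,:,::-1])])
v=cv2.copyMakeBorder(v,0,0,0,u.shape[1]-v.shape[1],cv2.BORDER_CONSTANT);cv2.imwrite("pics/f.png",cv2.vconcat([u,v]))
# masks: tin, cap, egg cup, bobbin, gauge in both frames
for nm,im in (("before",o),("after",np.ascontiguousarray(n))):
    h=cv2.cvtColor(im,cv2.COLOR_BGR2HSV);H,S,V=[h[...,k].astype(int) for k in range(3)]
    def c(m,x0,x1,y0,y1):
        q=np.zeros(m.shape,np.uint8);q[y0:y1,x0:x1]=m[y0:y1,x0:x1]
        k,l,s,e=cv2.connectedComponentsWithStats(q)
        j=1+s[1:,4].argmax();return e[j].round(2),s[j,4],l==j
    for lab,m,bx in [("tin",(S<70)&(V>100),(270,302,184,214)),("cap",(S<60)&(V>150),(310,340,182,206)),("egg",(S<60)&(V>60),(222,246,152,178)),("bob",(H<12)&(S>130),(320,342,150,176)),("gauge",(V<125)&(S>100),(230,258,186,214))]:
        e,ar,mm=c(m,*bx);x=''
        if lab=="gauge": x=cv2.minAreaRect(np.argwhere(mm)[:,::-1].astype(np.float32))
        print(nm,lab,e,ar,x)
E
```

```text
t 44.1 p [468.6 283.4 199.3] rpy [180.   -0.    3.5] w 0.897 gf 0.0 q [  -8.   18.  -36.  109.   12.   57. -136.]
before tin [285.69 198.22] 570 
before cap [325.46 193.73] 149 
before egg [234.12 164.57] 237 
before bob [330. 158.] 1 
before gauge [244.7  200.27] 546 ((243.5, 200.0), (24.0, 27.0), 90.0)
after tin [286.27 199.05] 542 
after cap [326.6  195.81] 132 
after egg [233.97 164.43] 241 
after bob [326. 158.] 1 
after gauge [244.63 201.36] 515 ((243.53118896484375, 200.37655639648438), (26.466938018798828, 24.069931030273438), 2.862405300140381)
```

View pics/f.png

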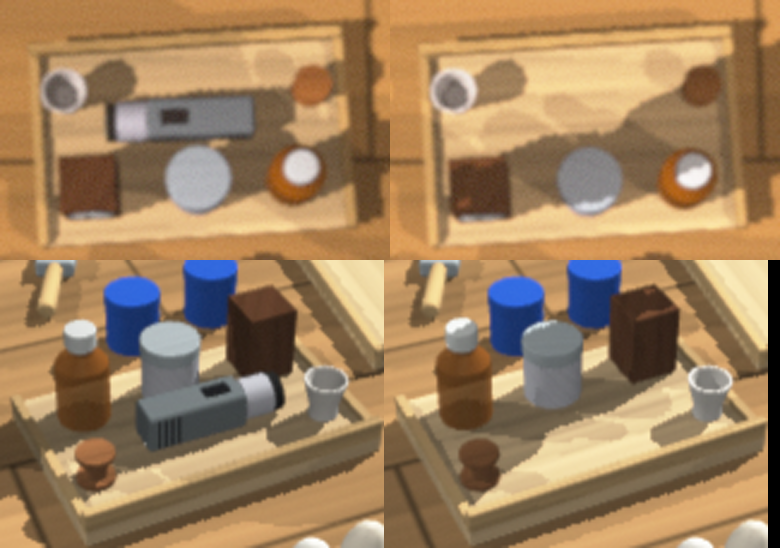

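Before and after match: tin, bottle and gauge are all upright within about 2 mm of where they stood. The gauge is square, and the egg cup, bobbin and blue tins are unmoved. The robot is clear of everything, so I'm handing in.

```bash
python3 -c "
from station import env
print(env.hand_in())"
```

```text
the job is handed in; nothing more can be done
None
```

Job handed in after about 44 s of robot time: the candler lies flat and centred on its rest to within about 2 mm, and the bottle, tin and gauge are back upright within about 2 mm of where they stood; nothing fell and the egg cup and bobbin did not move.

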